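# Riddle the nut mix for the cheese boards

### The job

The sieve on the metal tray holds a mix of hazelnuts and walnuts for the cheese boards. Take the sieve by its wooden grip and shake it over the tray until all five hazelnuts have dropped through into the tray while the three walnuts stay in the sieve, then tip the walnuts over its sloping lip into the blue bowl and set the empty sieve back level on the tray as it stood. Do not touch the nuts with the fingers, and leave the tray, the bowl and the jars and box behind them where they stand.

Things in the scene. Friction and masses are not known exactly. Their poses are not given: they have to be found in the camera images.
- sieve: steel hand sieve, about 0.35 kg, 174 (x) x 122 (y) mm; side walls and rear wall (x = +87) 46 mm high, 4 mm thick. Origin: centre of its underside, z up. Two flat side flanges (100 mm long, 5 mm thick, undersides level with the sieve's) reach out to y = +-100 mm and lie on the tray's two long rims, the sieve's axes along the tray's
- sieve_slots (a point): middle of the sieve's slotted part, at bar top level, 15 mm above the underside: five slots 18 mm wide (y), 80 mm long (x = -40 to +40 mm), between 6 mm bars running along x
- sieve_loading (a point): middle of the solid loading floor (x = +40 to +83 mm) behind the slots; it falls 14 degrees backwards, from 15 mm above the underside down to 4 mm at the rear wall, so that nuts rest there until the sieve is shaken briskly along x (strokes of some 50 mm at about 0.35 m/s; dipping the lip end a few degrees helps)
- sieve_grip (a point): middle of the wooden grip, 96 mm above the underside over the centre: a bar 80 mm long (x), 16 mm thick (y), 80 to 108 mm above the underside, to be pinched across y from above. A steel cross bar (14 mm in x, from side wall to side wall, top at 80 mm) lies just beneath, so fingertips at its middle go no lower than 16 mm below this point
- sieve_lip (a point): middle of the open edge of the pour lip (x = -87 mm, 32.5 mm above the underside); the lip is solid and rises 20 degrees from the slots' end at x = -40 mm to this edge. Tipping this end down by some 35 to 45 degrees lets the walnuts roll out over it; a short jiggle frees one that sticks
- tray: open aluminium catch tray, 210 (x) x 170 (y) x 50 mm high, walls and floor 5 mm, loose, 1.2 kg. Origin: centre of its underside
- bowl: blue round bowl, rim radius 85 mm, 60 mm high, loose, 0.7 kg. Origin: centre of its underside
- bowl_rim (a point): centre of the bowl's mouth, at rim height
- hazelnut_0: hazelnut, smooth dark brown with a pale end, 13 mm thick, 16 mm long, 12 g, origin at its centre; it starts on the sieve's loading floor at the rear wall and fits through the slots any way round; it rests at about 12 mm above the tray's underside once through
- hazelnut_1: hazelnut, smooth dark brown with a pale end, 13 mm thick, 16 mm long, 12 g, origin at its centre; it starts on the sieve's loading floor at the rear wall and fits through the slots any way round; it rests at about 12 mm above the tray's underside once through
- hazelnut_2: hazelnut, smooth dark brown with a pale end, 13 mm thick, 16 mm long, 12 g, origin at its centre; it starts on the sieve's loading floor at the rear wall and fits through the slots any way round; it rests at about 12 mm above the tray's underside once through
- hazelnut_3: hazelnut, smooth dark brown with a pale end, 13 mm thick, 16 mm long, 12 g, origin at its centre; it starts on the sieve's loading floor at the rear wall and fits through the slots any way round; it rests at about 12 mm above the tray's underside once through
- hazelnut_4: hazelnut, smooth dark brown with a pale end, 13 mm thick, 16 mm long, 12 g, origin at its centre; it starts on the sieve's loading floor at the rear wall and fits through the slots any way round; it rests at about 12 mm above the tray's underside once through
- walnut_0: walnut, light brown with a seam, 30 mm thick, 33 mm long, 25 g, origin at its centre; too big for the slots; it starts on the slotted part of the sieve
- walnut_1: walnut, light brown with a seam, 30 mm thick, 33 mm long, 25 g, origin at its centre; too big for the slots; it starts on the slotted part of the sieve
- walnut_2: walnut, light brown with a seam, 30 mm thick, 33 mm long, 25 g, origin at its centre; too big for the slots; it starts on the slotted part of the sieve
- olive_jar: glass jar with green lid, 63 mm across, 109 mm high, origin under its centre; bystander
- honey_jar: jar with red lid, 65 mm across, 100 mm high, origin under its centre; bystander
- cracker_box: small carton 58 x 64 x 70 mm, origin under its centre; bystander

How it is judged:
By the outcome, as a careful person would: the job done as asked, in the order asked, and still so for the second after the job is handed in, with the robot touching nothing.
It also fails if it takes over 67 s, if anything falls off the work surface, if the arm or the gripper's body presses on something with over 40 N, if the wrist force passes 120 N, or if a joint passes its speed limit or range.

### The arm

A 6-joint arm with a two-finger parallel gripper is mounted at the origin on a cart in front of the work surface, level with it; the furniture and walls round the work are solid. World frame = base frame: x ahead of the robot, y to its left, z up, the work surface at z = 0. Lengths are in m, angles in rad, forces in N, time in s.
With the tool pointing down it reaches from about 0.35 to 0.975 m from the base axis. Payload 4.9 kg.
Tool frame: the origin (TCP) lies on the centre line of the jaws, within the pads' length; the fingertips stand 14 mm ahead of it and the grasp point (between the pads) lies 5 mm behind it; y points along the fingers, z is the direction in which the jaws open and shut, and the axes are right-handed (so a half turn about y gives the same grasp; the last joint's range is limited). The gripper opens to 85 mm and grips with 20 to 120 N. Pads are 22 mm wide; open, the fingers measure 114 mm over their backs; the gripper's body (76 mm by 85 mm) begins 54 mm behind the grasp point. The pads swing forward as they close: fully open they stand 13 mm farther back than shut.
Start: joints at [-1.23, 0.053, 1.613, -0, 1.476, -0.119], TCP at [0.277, -0.56, 0.245] pointing down, gripper open.
Joint ranges: [-3.01, 3.01], [-1.01, 2.22], [0.06, 2.58], [-1.02, 4.17], [0.09, 2.62], [-3.14, 3.14]. Speed limits (rad/s): [2.57, 2.57, 3.14, 3.14, 3.14, 3.14].

### API

Orientations are given as a rotation vector (axis times angle).
In Python, from station import ctrl gives the robot as it stands.
- The arm moves only by the tool servo_tool, never from a script. Its arguments are lists of equal length, an entry for each row: "delta_pos": the shift along the tool's x, y, z in m, a list of three; "dr": the turn, a rotation vector about the tool's x, y, z in degrees, a list of three; "grip": the opening, from 0 (shut) to 1 (fully open). In form: {"delta_pos": [[x, y, z], ...], "dr": [[rx, ry, rz], ...], "grip": [grip, ...]}. A call has 1 to 5 rows; each row shifts and turns the pose as measured when the row begins, along the tool's axes as they then stand; what a row does not reach is not made up. A row lasts 1/8 s, in which the tool goes at most 62.5 mm and 10.7 degrees, less where a joint would pass 70% of its speed; a pose out of reach is approached as far as the arm can. A call is refused whole if a number of a shift passes 0.0625 or a number of a turn 10.7, either way. A call with a gripper value outside its range is refused whole. The fingers move at their own pace and stop on an object; "grip_force" is the grip in N (left out, the last holds). Time passes only in rows, so rows that do not move let the fingers close. It gives the time, the measured TCP pose, the force and the opening at its end, in the units of the state.
- ctrl.get_obs(): the state, without advancing time (a new reading comes with each control period).
- ctrl.get_image(name): name is "scene" or "top"; returns the picture (480x640x3 uint8, red, green, blue); there is no depth.
- ctrl.camera_params(name): a dict with "fovy" (degrees; the focal length in pixels is half the picture's height over the tangent of half this angle, whatever the lens; pixels are square), "cx", "cy" (the principal point, pixels), "eye" and "rotation" of the camera in the world. Camera axes: x right, y down, z forward; pixel columns grow to the right and rows downward; lengths in m; the calibration is good to about 2 mm. A picture is of the moment at which its call begins. camera_params takes no time and is no camera call.
- ctrl.finish_job(): hands the job in, once; it reports no verdict.
Trained networks look in the newest picture that a camera, given by its name, has taken for a name from the list of things; names that differ only in an ending like _2 or _b are one class to them, and where a whole thing is asked for, a point or a joint stands for the part that bears it (a point fixed in the world has none). Each returns a list of dicts, best first, with "score" (0 to 1); they miss things now and then, are a little off and sometimes report something else, mostly with a low value. They report only what shows in the picture. A call takes as long as a camera call.
- ctrl.masks_of(camera, label): "pixels" (480x640 bool, what is visible of it) and "extent" ([left, top, right, bottom] in pixels, round what is visible of it).
The state is a dict: "t": time; "q": joint angles; "dq": joint speeds; "effort": joint torques, N m; "tool_pos": TCP position; "tool_rot": TCP orientation; "contact_force": force on the tool from outside, world axes, zero at the start; "wrist_torque": the same for the moment, N m; "opening": finger opening in m.
Only numpy, scipy, OpenCV 4.12 (cv2) and the standard library are available. Lean on these libraries where they do the work, as an engineer would, in place of code of your own. Each camera call takes 0.05 s, during which the arm holds its last target.

## Working session

There is one attempt and no reset: what is moved stays moved. The work goes in short steps, Python scripts to look and compute and a tool call to move; the robot and the scene stay as the last step left them, time stands still between calls to the robot, and variables do not carry over. Pictures are saved under pics/ and viewed, and the job is handed in when it is done.

Besides the shell and the picture viewer there is one more tool, called in YAML: its name, and indented under it one key for each argument. servo_tool: Moves the arm, as the interface text tells. Its arguments: {"type":"object","properties":{"delta_pos":{"type":"array","items":{"type":"array","items":{"type":"number"}}},"dr":{"type":"array","items":{"type":"array","items":{"type":"number"}}},"grip":{"type":"array","items":{"type":"number"}},"grip_force":{"type":"number"}},"required":["delta_pos","dr","grip"]}

```bash
mkdir -p pics; python3 - <<'E'
from station import ctrl
import cv2
o=ctrl.get_obs();print(o)
for n in("scene","top"):
    im=ctrl.get_image(n);cv2.imwrite(f"pics/{n}0.png",im[:,:,::-1]);print(n,ctrl.camera_params(n))
E
```

```text
{'t': 0.0, 'q': array([-1.23002339e+00,  5.33343494e-02,  1.61427709e+00, -2.08547682e-05,
        1.47599254e+00, -1.18997450e-01]), 'dq': array([-9.80349644e-04,  7.94739593e-05, -1.63504427e-03, -1.78734735e-03,
        1.62032209e-03, -7.33799699e-04]), 'effort': array([-1.16378660e-04, -3.93680549e+01, -3.70175958e+01, -1.52714742e-04,
        7.12100606e-03, -3.64584992e-06]), 'tool_pos': array([ 0.27713848, -0.55954163,  0.24408704]), 'tool_rot': array([-0.46032034,  1.96795148, -1.96392008]), 'contact_force': array([ 0.44731386,  0.53855369, -0.43785231]), 'wrist_torque': array([-0.02243238,  0.01491471, -0.00876008]), 'opening': 0.08557742153144013}
scene {'fovy': 55.425650634424116, 'cx': 318.06667917226645, 'cy': 249.2526301911361, 'eye': array([0.13773102, 0.49317117, 0.65343817]), 'rotation': array([-0.94381087,  2.43035829, -1.16029483])}
top {'fovy': 54.325482434386956, 'cx': 315.4742087880269, 'cy': 241.67178861038553, 'eye': array([ 0.48062729, -0.01946895,  0.95340978]), 'rotation': array([-2.1368701 ,  2.15454714, -0.1148265 ])}
```

View pics/scene0.png

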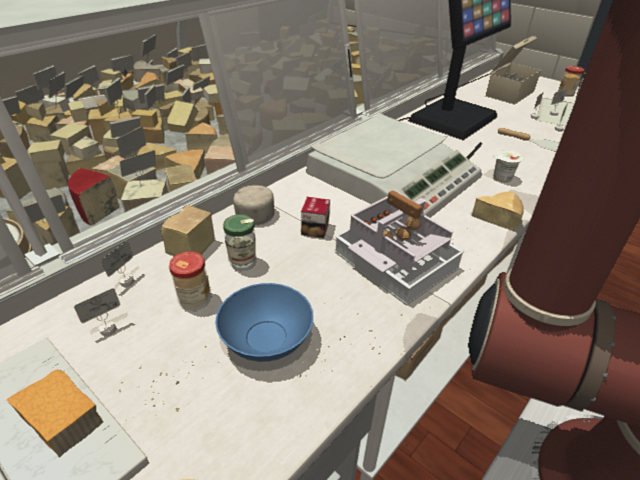

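View pics/top0.png

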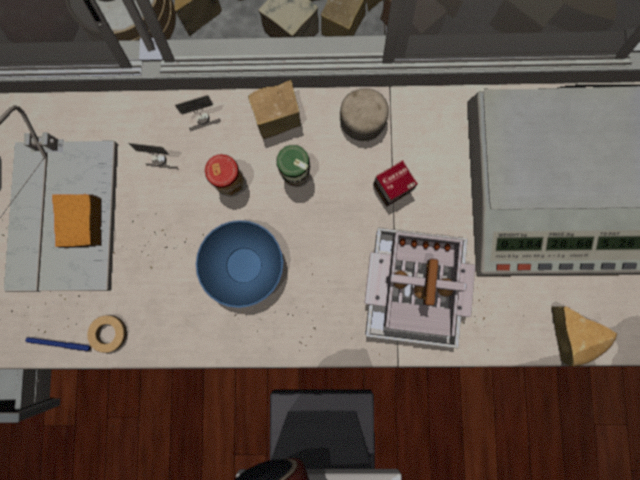

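Scene: hazelnuts sit at the rear (top view ~(400–445,243)), and the grip is at ~(432,282). The lip faces the robot at ~(418,335), with the bowl at (241,264) and the sieve's +x pointing roughly along world +x. Next I'll measure these.

```bash
cat > h.py <<'E'
import numpy as np, cv2
from scipy.spatial.transform import Rotation as R
from station import ctrl
def cam(n):
    p=ctrl.camera_params(n);f=240/np.tan(np.radians(p['fovy']/2));return p,f,R.from_rotvec(p['rotation']).as_matrix()
def back(n,uv,z):
    p,f,M=cam(n);d=M@np.array([(uv[0]-p['cx'])/f,(uv[1]-p['cy'])/f,1]);return p['eye']+d*(z-p['eye'][2])/d[2]
def proj(n,P):
    p,f,M=cam(n);c=M.T@(np.asarray(P)-p['eye']);return np.array([p['cx']+f*c[0]/c[2],p['cy']+f*c[1]/c[2]])
E
python3 - <<'E'
from h import *
print(back('top',(320,240),0))
o=ctrl.get_obs();print(R.from_rotvec(o['tool_rot']).as_matrix().round(3))
for n in('top','scene'):
  for l in('sieve','tray','bowl','sieve_grip','olive_jar','honey_jar','cracker_box'):
    try:
      for m in ctrl.masks_of(n,l)[:2]:
        ys,xs=np.nonzero(m['pixels']);r=cv2.minAreaRect(np.c_[xs,ys].astype(np.float32))
        print(n,l,round(m['score'],2),m['extent'],len(xs),np.round(r[0],1),np.round(r[1],1),round(r[2],1))
    except Exception as e: print(n,l,e)
im=cv2.imread('pics/top0.png')[210:370,340:500];cv2.imwrite('pics/topz.png',cv2.resize(im,None,fx=3.7,fy=3.7,interpolation=cv2.INTER_CUBIC))
im=cv2.imread('pics/scene0.png')[175:315,320:480];cv2.imwrite('pics/scz.png',cv2.resize(im,None,fx=4,fy=4,interpolation=cv2.INTER_CUBIC))
E
```

```text
[ 0.60645652 -0.00940268  0.        ]
[[-0.896 -0.001  0.444]
 [-0.444  0.002 -0.896]
 [-0.    -1.    -0.002]]
top sieve 0.87 [365.5, 232.7, 473.0, 336.1] 7063 [420.1 283. ] [107.8  96.7] 7.1
top sieve 0.74 [412.9, 282.1, 424.4, 298.3] 147 [418.5 291. ] [14. 11.] 90.0
top bowl 0.74 [195.9, 219.0, 284.2, 309.3] 6078 [239.5 263.5] [86.3 87.7] 45.0
top bowl 0.55 [366.2, 228.8, 475.7, 337.2] 7583 [419.7 283.3] [107.8  98.4] 6.0
top sieve_grip 0.64 [365.6, 230.0, 474.1, 335.8] 7697 [419.8 282.9] [107.9  98.2] 6.6
top sieve_grip 0.54 [395.8, 268.2, 404.2, 287.5] 56 [400.  279.5] [17.  8.] 90.0
top olive_jar 0.78 [275.1, 142.6, 311.1, 188.7] 1169 [292.5 165. ] [42. 33.] 90.0
top honey_jar 0.67 [206.3, 152.9, 246.3, 193.9] 1260 [224.8 175.2] [45.8 33.2] 61.9
top cracker_box 0.9 [371.9, 162.0, 416.6, 205.6] 1187 [394.1 182.6] [33.  38.7] 58.0
scene sieve 0.84 [351.5, 193.0, 454.0, 274.2] 4808 [396.3 233.3] [81.5 94.6] 56.7
scene tray 0.81 [336.7, 225.1, 462.3, 305.7] 3243 [395.9 269.6] [127.   65.6] 7.7
scene bowl 0.97 [216.0, 282.4, 313.1, 362.3] 5984 [265.3 320.3] [85.6 89.1] 45.0
scene sieve_grip 0.96 [349.0, 191.3, 453.6, 273.1] 4745 [396.5 233.6] [79.5 95.9] 58.1
scene olive_jar 0.55 [225.7, 218.5, 257.3, 269.1] 1474 [239.8 242.4] [55.7 29.9] 86.2
scene honey_jar 0.98 [171.7, 253.9, 212.8, 311.5] 1924 [191.  281.1] [59.9 35.5] 76.4
```

View pics/topz.png

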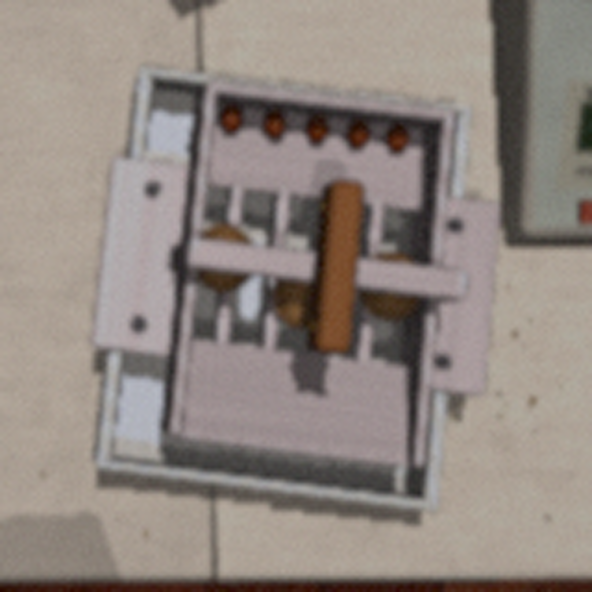

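View pics/scz.png

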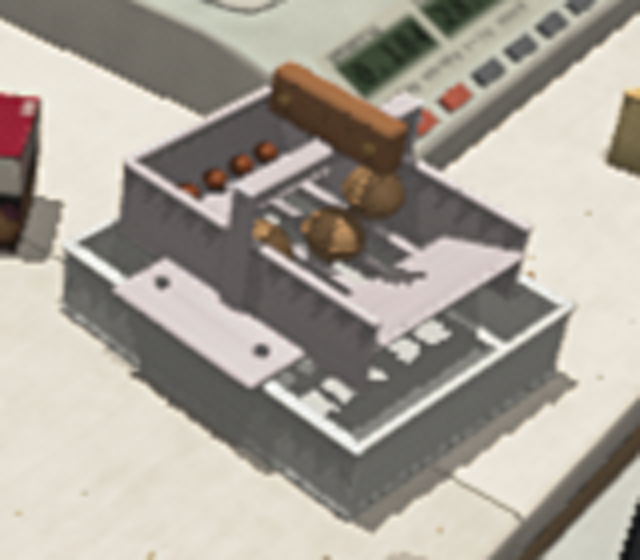

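```bash
python3 - <<'E'
from h import *
from scipy.optimize import least_squares
def px(l):return [np.array(a)/3.7+[340,210] for a in l]
S=px([(112,155),(95,345),(500,200),(483,393),(330,183),(361,183),(350,352),(315,350)])
L=[(.05,.1,.055),(-.05,.1,.055),(.05,-.1,.055),(-.05,-.1,.055),(.04,.008,.158),(.04,-.008,.158),(-.04,-.008,.158),(-.04,.008,.158)]
T=px([(140,68),(468,103),(435,508),(98,465)]);LT=[(.105,.085,.05),(.105,-.085,.05),(-.105,-.085,.05),(-.105,.085,.05)]
def fit(U,L):
    def g(p):
        c,s=np.cos(p[2]),np.sin(p[2])
        return np.concatenate([proj('top',(p[0]+c*l[0]-s*l[1],p[1]+s*l[0]+c*l[1],l[2]))-u for u,l in zip(U,L)])
    r=least_squares(g,[.5,-.2,0]);print(r.x[:2].round(4),np.degrees(r.x[2]).round(2),r.fun.round(1))
    return r.x
fit(S,L);fit(S[:4],L[:4]);fit(S[4:],L[4:]);fit(T,LT)
c=back('top',(239.8,263.8),.06);print('bowl',c)
for a in np.linspace(0,2*np.pi,4,endpoint=False):print(proj('top',c+.085*np.array([np.cos(a),np.sin(a),0])).round(1))
for n,u,z in(('olive',(293,160),.109),('honey',(222,171),.1),('box',(398,177),.07)):print(n,back('top',u,z).round(3))
# scene check bowl
print(proj('scene',c))
E
```

```text
[ 0.5128 -0.1995] -7.15 [-0.1  0.1 -0.9  0.8 -0.6 -0.  -0.   0.4  0.1 -1.8  1.2 -0.7  0.1  0.9
  0.   0.3]
[ 0.5135 -0.2003] -7.26 [ 0.4 -0.3 -0.5  0.3 -0.2 -0.2  0.3  0.2]
[ 0.5123 -0.1988] -6.5 [-0.5 -1.4  0.6 -0.5  0.   1.2 -0.1  0.7]
[ 0.5083 -0.195 ] -7.25 [ 0.5 -0.8 -0.5 -0.2 -0.5  0.2  0.5  0.7]
bowl [0.55391229 0.14440989 0.06      ]
[240.4 220.2]
[195.8 264.2]
[239.2 308.5]
[284.  263.4]
olive [0.743 0.039 0.109]
honey [0.726 0.173 0.1  ]
box [ 0.718 -0.162  0.07 ]
[266.06307792 316.01474279]
```

```bash
cat >> h.py <<'E'
def plan(target,Rt,n,vmax=.05,amax=10.):
    """rows (tool frame) from present pose to target pos/rot, first n rows"""
    o=ctrl.get_obs();p=o['tool_pos'];M=R.from_rotvec(o['tool_rot'])
    print('pos',p.round(4),'err',(np.array(target)-p).round(4),'t',round(o['t'],2),'F',o['contact_force'].round(1),'op',round(o['opening'],4))
    D=[];A=[]
    for _ in range(n):
        d=np.array(target)-p;k=max(1,np.ceil(np.linalg.norm(d)/vmax-1e-6))
        w=(M.inv()*Rt).as_rotvec(degrees=True);k=max(k,np.ceil(np.linalg.norm(w)/amax-1e-6))
        dd=M.inv().apply(d/k);ww=w/k
        D.append([round(float(x),4) for x in dd]);A.append([round(float(x),2) for x in ww])
        p=p+d/k;M=M*R.from_rotvec(ww,degrees=True)
    print('delta_pos',D);print('dr',A)
def pose(yaw=-7.2,dip=0):
    """tool rot for sieve yaw, lip-down dip (deg)"""
    S=R.from_euler('z',yaw,degrees=True)*R.from_euler('y',-dip,degrees=True)  # see test
    s=S.as_matrix();return R.from_matrix(np.c_[-s[:,0],-s[:,2],-s[:,1]])
E
python3 - <<'E'
from h import *
Rt=pose();print(Rt.as_matrix().round(2)); 
print((R.from_euler('y',-10,degrees=True)).apply([-1,0,0]))
plan([.513,-.1995,.225],Rt,10)
E
```

```text
[[-0.99  0.   -0.13]
 [ 0.13 -0.   -0.99]
 [ 0.   -1.   -0.  ]]
[-0.98480775  0.         -0.17364818]
pos [ 0.2773 -0.5601  0.2453] err [ 0.2357  0.3606 -0.0203] t 0.8 F [ 0.6  0.5 -0.1] op 0.0855
delta_pos [[-0.0412, 0.0023, -0.0243], [-0.0396, 0.0023, -0.0269], [-0.0377, 0.0023, -0.0294], [-0.0358, 0.0023, -0.0318], [-0.0336, 0.0023, -0.0341], [-0.0313, 0.0023, -0.0362], [-0.0289, 0.0023, -0.0381], [-0.0264, 0.0023, -0.0399], [-0.0237, 0.0023, -0.0416], [0.0, 0.0, 0.0]]
dr [[0.0, 3.73, 0.0], [0.0, 3.73, 0.0], [0.0, 3.73, 0.0], [0.0, 3.73, 0.0], [0.0, 3.73, 0.0], [0.0, 3.73, 0.0], [0.0, 3.73, 0.0], [0.0, 3.73, 0.0], [0.0, 3.73, 0.0], [0.0, 0.0, -0.0]]
```

servo_tool:
  delta_pos:
    - [-0.041, 0.002, -0.024]
    - [-0.04, 0.002, -0.027]
    - [-0.038, 0.002, -0.029]
    - [-0.036, 0.002, -0.032]
    - [-0.034, 0.002, -0.034]
  dr:
    - [0, 3.7, 0]
    - [0, 3.7, 0]
    - [0, 3.7, 0]
    - [0, 3.7, 0]
    - [0, 3.7, 0]
  grip: [1, 1, 1, 1, 1]
  grip_force: 100

```text
t: 1.42
tool_pos: [0.4123, -0.358, 0.2356]
tool_rot: [-0.128, 2.157, -2.161]
contact_force: [0.1, -0.9, -0.4]
opening: 0.0858
```

```bash
python3 -c "
from h import *
plan([.513,-.1995,.225],pose(),5)"
```

```text
pos [ 0.4123 -0.358   0.2356] err [ 0.1007  0.1585 -0.0106] t 1.43 F [ 0.1 -0.9 -0.4] op 0.0858
delta_pos [[-0.0297, 0.0026, -0.0363], [-0.0274, 0.0026, -0.0381], [-0.025, 0.0026, -0.0397], [-0.0226, 0.0026, -0.0412], [0.0, 0.0, 0.0]]
dr [[-0.03, 3.51, -0.02], [-0.03, 3.51, -0.02], [-0.03, 3.51, -0.02], [-0.03, 3.51, -0.02], [-0.0, 0.0, -0.0]]
```

servo_tool:
  delta_pos:
    - [-0.03, 0.003, -0.036]
    - [-0.027, 0.003, -0.038]
    - [-0.025, 0.003, -0.04]
    - [-0.023, 0.003, -0.041]
    - [0, 0, 0]
  dr:
    - [0, 3.5, 0]
    - [0, 3.5, 0]
    - [0, 3.5, 0]
    - [0, 3.5, 0]
    - [0, 0, 0]
  grip: [1, 1, 1, 1, 1]

```text
t: 2.05
tool_pos: [0.5178, -0.1921, 0.2239]
tool_rot: [-0.144, -2.153, 2.16]
contact_force: [1.2, -0.7, -0.6]
opening: 0.0855
```

```bash
python3 -c "
from h import *
plan([.513,-.1995,.148],pose(),5,.03)
for n in('scene','top'):cv2.imwrite(f'pics/{n}1.png',ctrl.get_image(n)[:,:,::-1])
"
```

```text
pos [ 0.5178 -0.1921  0.2239] err [-0.0048 -0.0074 -0.0759] t 2.05 F [ 1.2 -0.7 -0.6] op 0.0855
delta_pos [[0.0014, 0.0253, 0.0026], [0.0013, 0.0253, 0.0026], [0.0013, 0.0253, 0.0026], [0.0, 0.0, 0.0], [0.0, 0.0, 0.0]]
dr [[-0.05, -0.06, -0.08], [-0.05, -0.06, -0.08], [-0.05, -0.06, -0.08], [-0.0, 0.0, -0.0], [0.0, -0.0, 0.0]]
```

View pics/scene1.png

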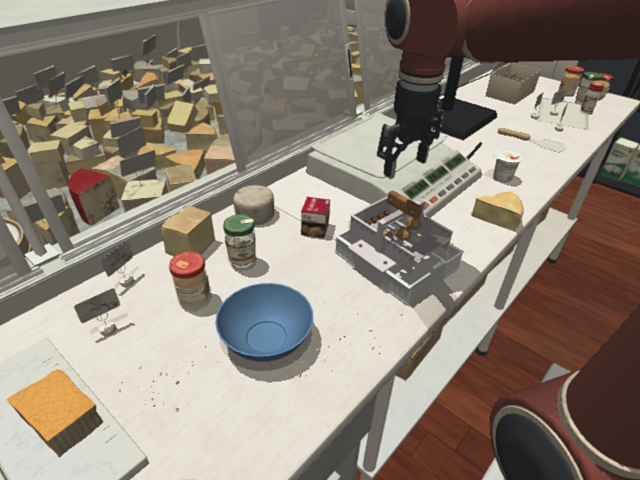

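View pics/top1.png

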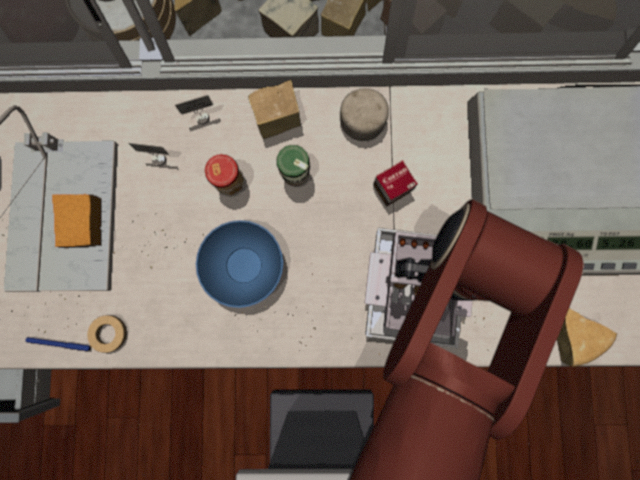

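The scene view shows the open fingers at ~(405,160), above the grip at (405,205). The jaw line lies across the bar. The top view is blocked by the arm. I'll descend.

servo_tool:
  delta_pos:
    - [0.002, 0.025, 0.003]
    - [0.001, 0.025, 0.003]
    - [0.001, 0.02, 0.002]
    - [0, 0.004, 0]
    - [0, 0, 0]
  dr:
    - [0, 0, 0]
    - [0, 0, 0]
    - [0, 0, 0]
    - [0, 0, 0]
    - [0, 0, 0]
  grip: [1, 1, 1, 1, 1]

```text
t: 2.78
tool_pos: [0.5109, -0.2078, 0.1503]
tool_rot: [-0.156, -2.146, 2.161]
contact_force: [0.0, -0.2, -1.0]
opening: 0.0854
```

```bash
python3 -c "
from h import *
plan([.513,-.1995,.148],pose(),2,.03)
im=ctrl.get_image('scene')[:,:,::-1];cv2.imwrite('pics/s2.png',cv2.resize(im[130:310,310:490],None,fx=3.3,fy=3.3,interpolation=cv2.INTER_CUBIC))
"
```

```text
pos [ 0.5109 -0.2078  0.1503] err [ 0.0021  0.0083 -0.0023] t 2.77 F [ 0.  -0.2 -1. ] op 0.0854
delta_pos [[-0.0009, 0.0022, -0.0085], [0.0, 0.0, 0.0]]
dr [[-0.37, -0.68, -0.43], [-0.0, 0.0, -0.0]]
```

View pics/s2.png

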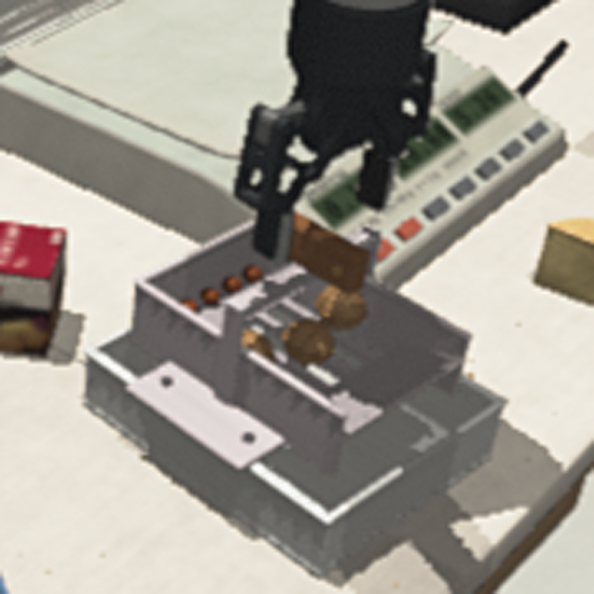

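The fingers straddle the bar (crop ~(275,230) and (375,185)). They sit about 8 mm off in y, so I'll correct before closing.

servo_tool:
  delta_pos:
    - [-0.001, 0.002, -0.0085]
    - [0, 0, 0]
  dr:
    - [-0.4, -0.7, -0.4]
    - [0, 0, 0]
  grip: [1, 1]

```text
t: 3.08
tool_pos: [0.5143, -0.1993, 0.1501]
tool_rot: [-0.138, -2.159, 2.159]
contact_force: [-0.9, 0.3, 0.7]
opening: 0.0852
```

```bash
python3 -c "
from h import *
plan([.513,-.1995,.148],pose(),2,.03)
"
```

```text
pos [ 0.5143 -0.1993  0.1501] err [-0.0013 -0.0002 -0.0021] t 3.08 F [-0.9  0.3  0.7] op 0.0852
delta_pos [[0.0013, 0.0021, 0.0004], [0.0, 0.0, 0.0]]
dr [[-0.0, 0.09, -0.18], [-0.0, 0.0, -0.0]]
```

servo_tool:
  delta_pos:
    - [0.001, 0.001, 0]
    - [0, 0, 0]
    - [0, 0, 0]
    - [0, 0, 0]
    - [0, 0, 0]
  dr:
    - [0, 0, 0]
    - [0, 0, 0]
    - [0, 0, 0]
    - [0, 0, 0]
    - [0, 0, 0]
  grip: [0.5, 0.3, 0.1, 0, 0]
  grip_force: 100

```text
t: 3.7
tool_pos: [0.5139, -0.199, 0.1503]
tool_rot: [-0.139, -2.159, 2.161]
contact_force: [-0.2, -0.6, -1.0]
opening: 0.0141
```

servo_tool:
  delta_pos:
    - [0, 0, 0]
    - [0, 0, 0]
  dr:
    - [0, 0, 0]
    - [0, 0, 0]
  grip: [0, 0]

```text
t: 3.95
tool_pos: [0.5139, -0.199, 0.1503]
tool_rot: [-0.139, -2.159, 2.161]
contact_force: [-0.3, -0.7, 0.3]
opening: 0.0141
```

```bash
python3 -c "
from h import *
plan([.513,-.1995,.148],pose(),1,.03)
im=ctrl.get_image('scene')[:,:,::-1];cv2.imwrite('pics/s3.png',cv2.resize(im[130:310,310:490],None,fx=3.3,fy=3.3,interpolation=cv2.INTER_CUBIC))
"
```

```text
pos [ 0.5139 -0.199   0.1503] err [-0.0009 -0.0005 -0.0023] t 3.95 F [-0.3 -0.7  0.3] op 0.0141
delta_pos [[0.0009, 0.0023, 0.0006]]
dr [[-0.02, 0.12, -0.27]]
```

View pics/s3.png

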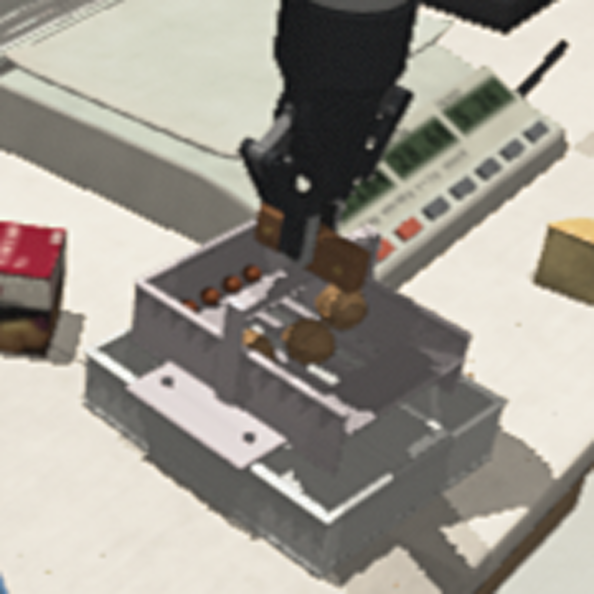

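The pads pinch the bar mid-length and the opening reads 14 mm. Nuts and tray are unchanged. I'll lift.

servo_tool:
  delta_pos:
    - [0, -0.01, 0]
    - [0, -0.012, 0]
    - [0, 0, 0]
  dr:
    - [0, 0, 0]
    - [0, 0, 0]
    - [0, 0, 0]
  grip: [0, 0, 0]

```text
t: 4.38
tool_pos: [0.5121, -0.1981, 0.1707]
tool_rot: [-0.133, -2.159, 2.156]
contact_force: [-0.9, -0.3, -5.1]
opening: 0.0141
```

```bash
cat >> h.py <<'E'
G=np.array([.5139,-.199,.1503])
def snap(nm,box=(310,130,180,180),cam='scene',s=3.3):
    x,y,w,h=box;im=ctrl.get_image(cam)[:,:,::-1];cv2.imwrite('pics/'+nm+'.png',cv2.resize(im[y:y+h,x:x+w],None,fx=s,fy=s,interpolation=cv2.INTER_CUBIC))
E
python3 -c "
from h import *
plan(G+[0,0,.025],pose(dip=4),1,.03)
snap('s4')
"
```

```text
pos [ 0.5121 -0.1981  0.1707] err [ 0.0018 -0.0009  0.0046] t 4.38 F [-0.9 -0.3 -5.1] op 0.0141
delta_pos [[-0.0019, -0.0046, 0.0006]]
dr [[0.09, 0.12, 4.03]]
```

View pics/s4.png

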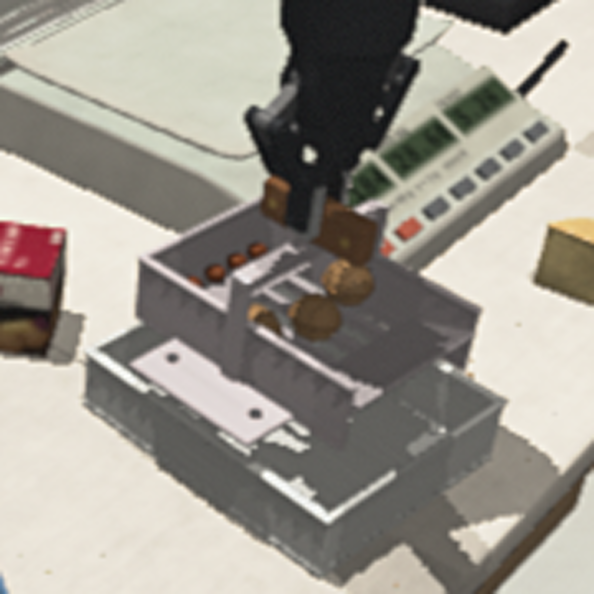

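servo_tool:
  delta_pos:
    - [-0.025, -0.008, 0]
    - [0.05, 0, 0]
    - [-0.05, 0, 0]
    - [0.05, 0, 0]
    - [-0.05, 0, 0]
  dr:
    - [0, 0, 4]
    - [0, 0, 0]
    - [0, 0, 0]
    - [0, 0, 0]
    - [0, 0, 0]
  grip: [0, 0, 0, 0, 0]

```text
t: 5.05
tool_pos: [0.5214, -0.1923, 0.1548]
tool_rot: [-0.162, -2.185, 2.15]
contact_force: [1.1, -1.4, -2.8]
opening: 0.0138
```

```bash
python3 -c "
from h import *
plan(G+[0,0,.028],pose(dip=4),1,.03)
snap('s5')
"
```

```text
pos [ 0.5214 -0.1923  0.1548] err [-0.0075 -0.0067  0.0235] t 5.05 F [ 1.1 -1.4 -2.8] op 0.0138
delta_pos [[0.0061, -0.0237, 0.0071]]
dr [[0.99, -0.01, 2.7]]
```

View pics/s5.png

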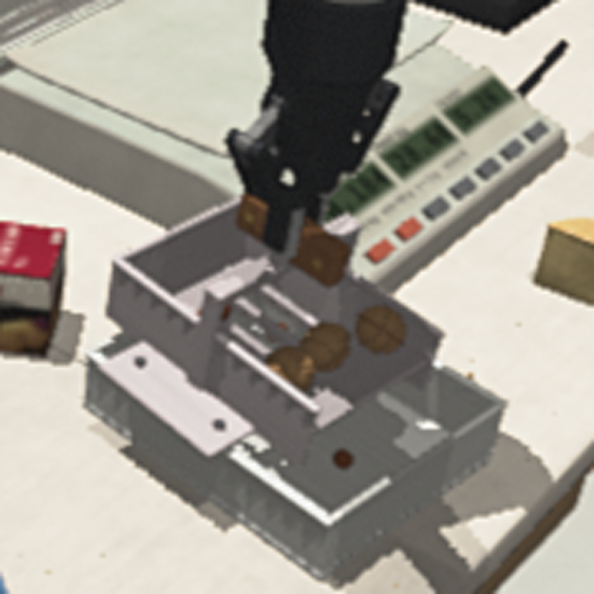

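One sharp shake cleared the ramp: a hazelnut is visible in the tray at crop (343,458), and the walnuts are at the slots' lip end. The height sagged about 20 mm, so I'll raise and level gently.

servo_tool:
  delta_pos:
    - [0.003, -0.015, 0.004]
    - [0.003, -0.012, 0.003]
    - [0, -0.003, 0]
    - [0, 0, 0]
  dr:
    - [0.5, 0, 0]
    - [0.5, 0, 0]
    - [0, 0, 0]
    - [0, 0, 0]
  grip: [0, 0, 0, 0]

```text
t: 5.6
tool_pos: [0.5242, -0.2021, 0.1876]
tool_rot: [-0.174, -2.169, 2.177]
contact_force: [-0.3, 0.1, -5.2]
opening: 0.0141
```

```bash
python3 -c "
from h import *
plan(G+[0,0,.03],pose(dip=0),1,.03)
snap('s6');snap('t6',(340,210,160,160),'top',3.7)
"
```

```text
pos [ 0.5242 -0.2021  0.1876] err [-0.0103  0.0031 -0.0073] t 5.6 F [-0.3  0.1 -5.2] op 0.0141
delta_pos [[0.0108, 0.0069, -0.0018]]
dr [[-0.08, 0.04, -2.0]]
```

View pics/s6.png

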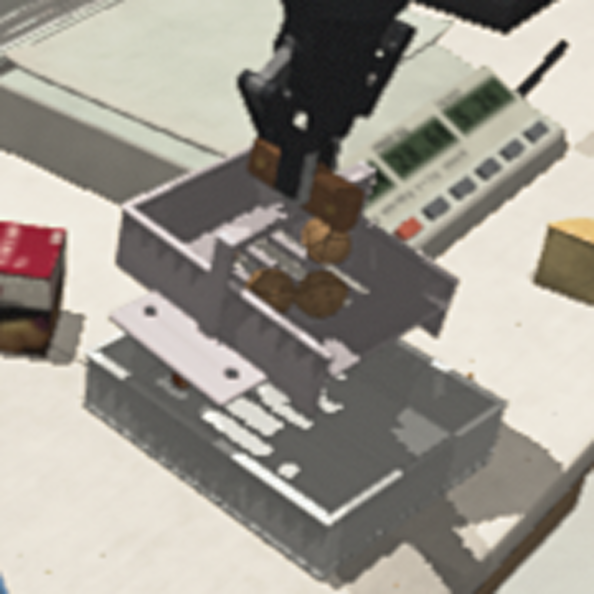

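View pics/t6.png

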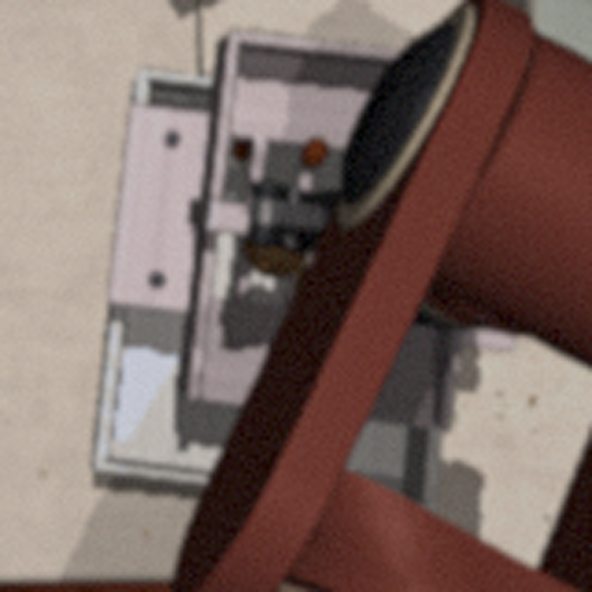

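A hazelnut still seems to rest at the ramp edge (t6 (315,152)). One more shake, with compensation for the sag.

servo_tool:
  delta_pos:
    - [0.045, -0.003, 0]
    - [-0.05, -0.004, 0]
    - [0.05, -0.004, 0]
    - [-0.05, -0.004, 0]
    - [0.03, -0.004, 0]
  dr:
    - [0, 0, 1]
    - [0, 0, 0]
    - [0, 0, 0]
    - [0, 0, 0]
    - [0, 0, -1]
  grip: [0, 0, 0, 0, 0]

```text
t: 6.32
tool_pos: [0.4724, -0.1845, 0.1675]
tool_rot: [-0.096, -2.171, 2.109]
contact_force: [-0.4, -0.9, -3.6]
opening: 0.0142
```

servo_tool:
  delta_pos:
    - [0, -0.005, 0]
    - [0, 0, 0]
  dr:
    - [0, 0, 0]
    - [0, 0, 0]
  grip: [0, 0]

```text
t: 6.58
tool_pos: [0.4698, -0.1832, 0.1687]
tool_rot: [-0.089, -2.171, 2.102]
contact_force: [0.6, -0.4, -4.3]
opening: 0.014
```

```bash
python3 -c "
from h import *
plan(G+[0,0,.03],pose(dip=0),1,.03)
snap('s7');snap('t7',(340,210,160,160),'top',3.7)
"
```

```text
pos [ 0.4698 -0.1832  0.1687] err [ 0.0441 -0.0158  0.0116] t 6.58 F [ 0.6 -0.4 -4.3] op 0.014
delta_pos [[-0.0226, -0.0069, 0.0049]]
dr [[0.85, 0.01, 1.26]]
```

View pics/s7.png

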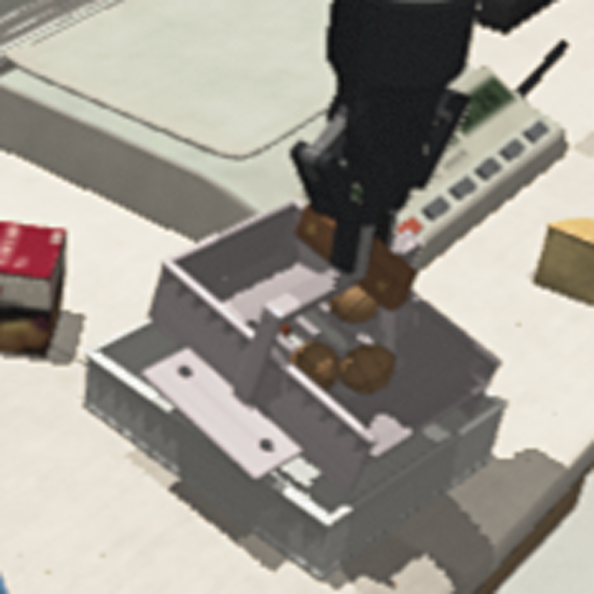

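View pics/t7.png

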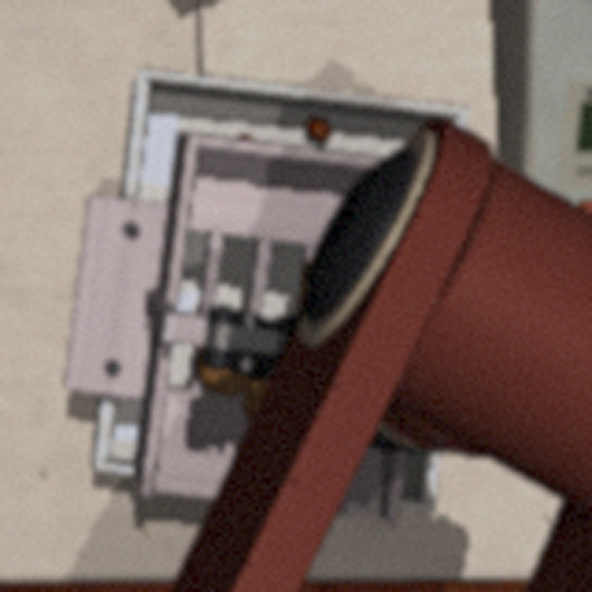

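The visible ramp is empty, with a hazelnut in the tray at t7 (318,128). I'll re-centre, then lift straight up to see into the tray and count.

servo_tool:
  delta_pos:
    - [-0.045, -0.012, 0.005]
    - [0.03, -0.003, 0]
    - [-0.03, -0.003, 0]
    - [0, -0.04, 0]
    - [0, -0.04, 0]
  dr:
    - [1, 0, 1]
    - [0, 0, 0]
    - [0, 0, 0]
    - [0, 0, 0]
    - [0, 0, 0]
  grip: [0, 0, 0, 0, 0]

```text
t: 7.3
tool_pos: [0.5155, -0.1943, 0.2596]
tool_rot: [-0.093, -2.16, 2.118]
contact_force: [1.0, -1.1, -3.8]
opening: 0.0136
```

servo_tool:
  delta_pos:
    - [0, -0.04, 0]
    - [0, 0, 0]
  dr:
    - [0, 0, 0]
    - [0, 0, 0]
  grip: [0, 0]

```text
t: 7.55
tool_pos: [0.5196, -0.1964, 0.3072]
tool_rot: [-0.105, -2.16, 2.129]
contact_force: [0.5, -0.7, -4.7]
opening: 0.0139
```

```bash
python3 -c "
from h import *
plan(G+[0,0,.15],pose(dip=0),1,.03)
snap('s8',(310,70,190,240),s=2.5)
"
```

```text
pos [ 0.5196 -0.1964  0.3072] err [-0.0057 -0.0026 -0.0069] t 7.55 F [ 0.5 -0.7 -4.7] op 0.0139
delta_pos [[0.0051, 0.007, 0.0033]]
dr [[0.73, 0.05, 1.6]]
```

View pics/s8.png

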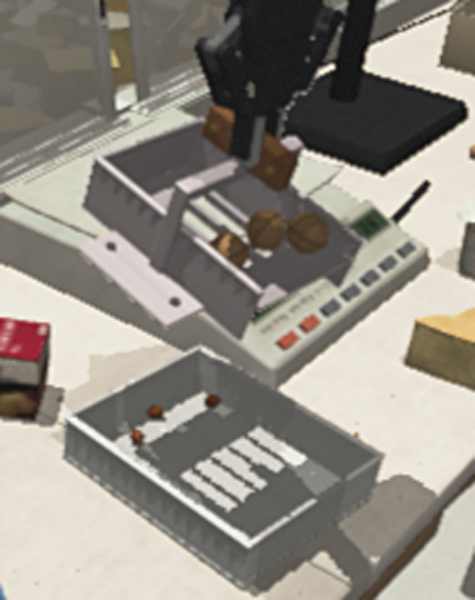

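Three hazelnuts are visible in the tray (s8 (155,411), (212,400), (137,437)), and three walnuts are in the sieve. The other two may be hidden by the near walls, or shaded. I'll check enhanced views.

```bash
python3 -c "
from h import *
import numpy as np
def enh(cam,box,s,nm):
    x,y,w,h=box;im=ctrl.get_image(cam)[:,:,::-1][y:y+h,x:x+w].astype(float)/255
    im=(255*np.clip(im,0,1)**.5).astype(np.uint8);cv2.imwrite('pics/'+nm+'.png',cv2.resize(im,None,fx=s,fy=s,interpolation=cv2.INTER_CUBIC))
enh('scene',(330,100,140,110),5.4,'e1');enh('scene',(330,205,140,110),5.4,'e2');enh('top',(340,160,160,210),2.8,'e3')
for l in('hazelnut_0',):
  for c in('scene','top'):
    for m in ctrl.masks_of(c,l):print(c,m['score'],m['extent'],m['pixels'].sum())
"
```

```text
top 0.6 [371.5, 201.6, 494.8, 325.9] 5736
top 0.53 [397.2, 329.7, 401.9, 335.6] 19
top 0.5 [423.1, 238.7, 430.6, 247.8] 40
top 0.36 [274.0, 143.6, 310.7, 186.8] 1119
```

View pics/e1.png

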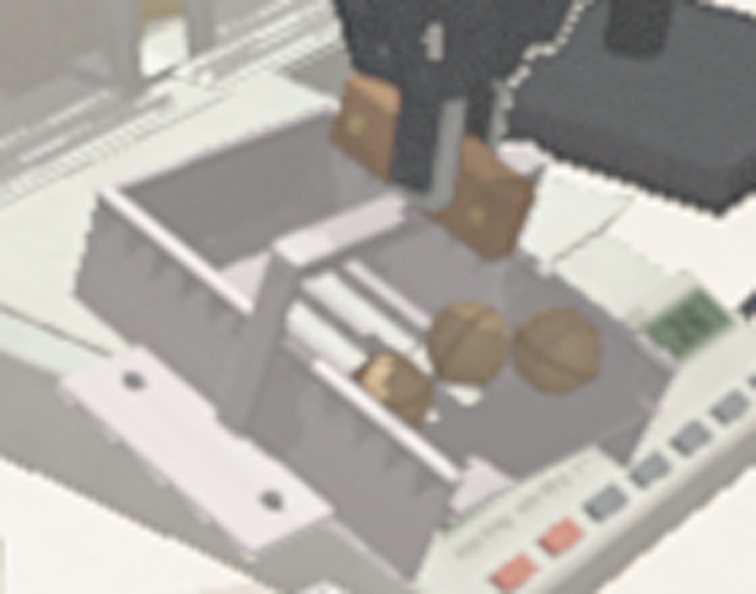

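View pics/e2.png

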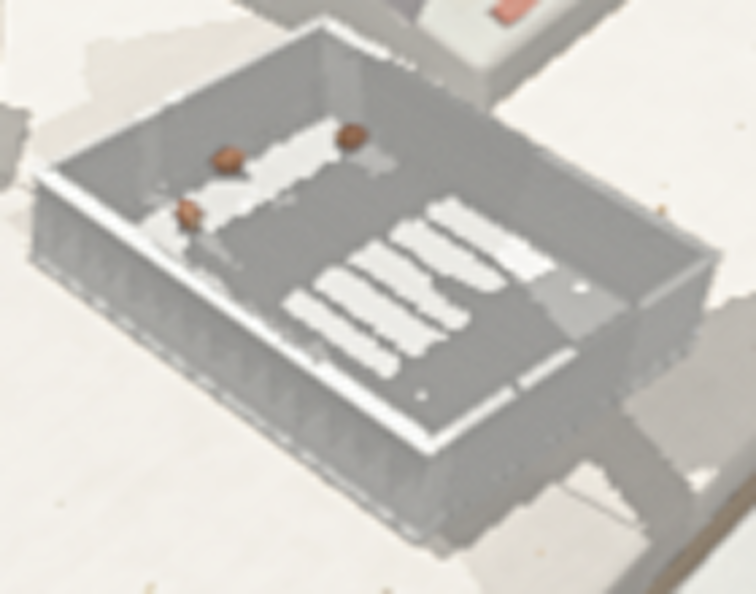

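View pics/e3.png

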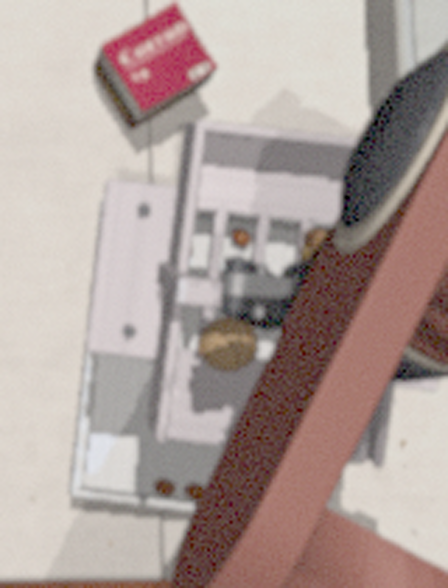

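The enhanced top view shows the missing two at e3 (163,487) and (195,491), by the tray's front wall. So all five hazelnuts are in the tray and the three walnuts are in the sieve. Now on to the bowl.

```bash
python3 -c "
from h import *
plan([.615,.14,.275],pose(dip=-1),10,.036)
"
```

```text
pos [ 0.5164 -0.1948  0.2987] err [ 0.0986  0.3348 -0.0237] t 7.85 F [ 0.2  0.4 -5.1] op 0.0142
delta_pos [[-0.0057, 0.0028, -0.0344], [-0.0057, 0.0027, -0.0344], [-0.0057, 0.0027, -0.0344], [-0.0057, 0.0026, -0.0344], [-0.0057, 0.0026, -0.0344], [-0.0057, 0.0025, -0.0344], [-0.0057, 0.0025, -0.0344], [-0.0056, 0.0024, -0.0344], [-0.0056, 0.0024, -0.0344], [-0.0056, 0.0023, -0.0344]]
dr [[0.1, 0.0, 0.14], [0.1, 0.0, 0.14], [0.1, 0.0, 0.14], [0.1, 0.0, 0.14], [0.1, 0.0, 0.14], [0.1, 0.0, 0.14], [0.1, 0.0, 0.14], [0.1, 0.0, 0.14], [0.1, 0.0, 0.14], [0.1, 0.0, 0.14]]
```

servo_tool:
  delta_pos:
    - [-0.003, 0.001, -0.015]
    - [-0.006, 0.002, -0.03]
    - [-0.006, 0.003, -0.035]
    - [-0.006, 0.003, -0.035]
    - [-0.006, 0.003, -0.035]
  dr:
    - [0.1, 0, 0.1]
    - [0.1, 0, 0.1]
    - [0.1, 0, 0.1]
    - [0.1, 0, 0.1]
    - [0.1, 0, 0.1]
  grip: [0, 0, 0, 0, 0]

```text
t: 8.48
tool_pos: [0.5614, -0.0426, 0.2819]
tool_rot: [-0.095, -2.153, 2.12]
contact_force: [0.2, -0.3, -4.9]
opening: 0.0136
```

```bash
python3 -c "
from h import *
plan([.615,.14,.275],pose(dip=-1),6,.036)
"
```

```text
pos [ 0.5614 -0.0426  0.2819] err [ 0.0536  0.1826 -0.0069] t 8.47 F [ 0.2 -0.3 -4.9] op 0.0136
delta_pos [[-0.005, 0.0014, -0.0313], [-0.005, 0.0013, -0.0313], [-0.005, 0.0013, -0.0313], [-0.005, 0.0012, -0.0313], [-0.0051, 0.0012, -0.0313], [-0.0051, 0.0011, -0.0313]]
dr [[0.13, -0.02, 0.22], [0.13, -0.02, 0.22], [0.13, -0.02, 0.22], [0.13, -0.02, 0.22], [0.13, -0.02, 0.22], [0.13, -0.02, 0.22]]
```

servo_tool:
  delta_pos:
    - [-0.005, 0, -0.034]
    - [-0.005, 0, -0.034]
    - [-0.005, 0, -0.034]
    - [-0.005, 0, -0.032]
    - [-0.005, 0, -0.022]
  dr:
    - [0.1, 0, 0.2]
    - [0.1, 0, 0.2]
    - [0.1, 0, 0.2]
    - [0.1, 0, 0.2]
    - [0.1, 0, 0.2]
  grip: [0, 0, 0, 0, 0]

```text
t: 9.1
tool_pos: [0.6041, 0.1212, 0.2766]
tool_rot: [-0.099, -2.152, 2.134]
contact_force: [-0.9, -0.9, -5.3]
opening: 0.0142
```

servo_tool:
  delta_pos:
    - [0, 0, -0.01]
    - [0, 0, 0]
  dr:
    - [0, 0, 0]
    - [0, 0, 0]
  grip: [0, 0]

```text
t: 9.35
tool_pos: [0.6043, 0.134, 0.2748]
tool_rot: [-0.092, -2.152, 2.135]
contact_force: [0.7, -0.2, -4.4]
opening: 0.0136
```

```bash
python3 -c "
from h import *
plan([.615,.14,.215],pose(dip=12),5,.03,5)
for n in('scene','top'):cv2.imwrite(f'pics/{n}9.png',ctrl.get_image(n)[:,:,::-1])
"
```

```text
pos [0.6043 0.134  0.2748] err [ 0.0107  0.006  -0.0598] t 9.35 F [ 0.7 -0.2 -4.4] op 0.0136
delta_pos [[-0.004, 0.0198, -0.0023], [-0.0024, 0.0201, -0.0023], [-0.0007, 0.0202, -0.0024], [0.0, 0.0, 0.0], [0.0, 0.0, 0.0]]
dr [[0.13, 0.09, 4.66], [0.13, 0.09, 4.66], [0.13, 0.09, 4.66], [-0.0, -0.0, -0.0], [-0.0, -0.0, 0.0]]
```

View pics/scene9.png

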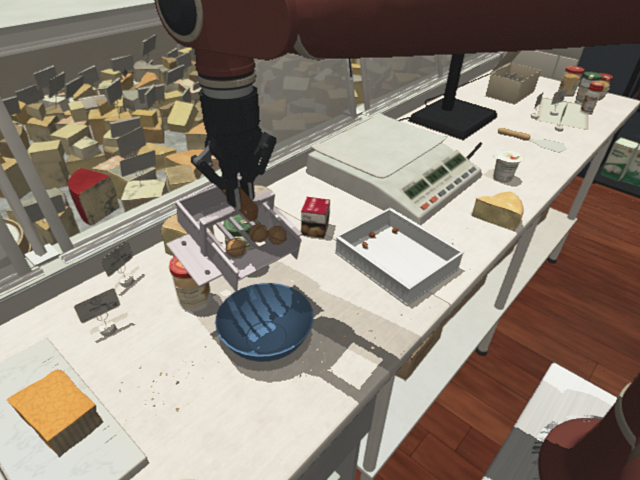

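View pics/top9.png

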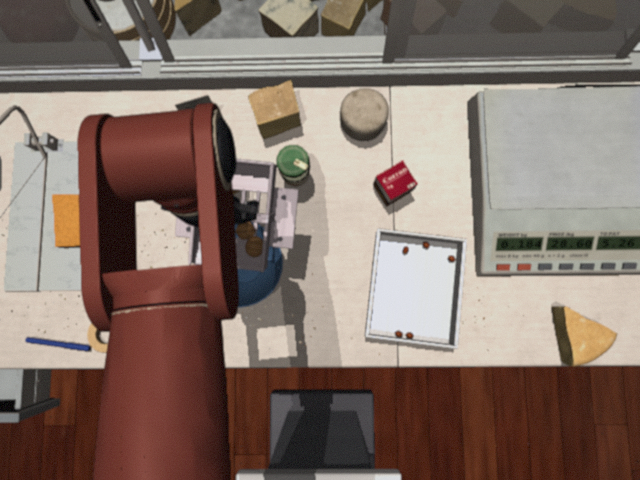

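The top view confirms five hazelnuts in the tray: (405,250), (426,244), (451,259), (399,334) and (409,335). The tray hasn't moved. The sieve hangs clear above the bowl and jars, so I'll dip and descend.

servo_tool:
  delta_pos:
    - [-0.006, 0.018, -0.002]
    - [-0.004, 0.02, -0.002]
    - [-0.002, 0.02, -0.002]
    - [0, 0.002, 0]
  dr:
    - [0.1, 0.1, 4]
    - [0.1, 0.1, 4.6]
    - [0.1, 0.1, 4]
    - [0, 0, 1]
  grip: [0, 0, 0, 0]

```text
t: 9.95
tool_pos: [0.62, 0.1329, 0.2144]
tool_rot: [0.372, 2.152, -2.183]
contact_force: [-0.5, -0.6, -5.5]
opening: 0.0137
```

```bash
python3 -c "
from h import *
plan([.618,.14,.207],pose(dip=40),5,.03,8)
snap('s10',(150,130,200,250),s=2.3)
"
```

```text
pos [0.62   0.1329 0.2144] err [-0.002   0.0071 -0.0074] t 9.95 F [-0.5 -0.6 -5.5] op 0.0137
delta_pos [[0.0011, 0.0017, -0.0017], [0.0013, 0.0015, -0.0017], [0.0015, 0.0014, -0.0017], [0.0016, 0.0012, -0.0017], [0.0, 0.0, 0.0]]
dr [[-0.05, -0.1, 7.01], [-0.05, -0.1, 7.01], [-0.05, -0.1, 7.01], [-0.05, -0.1, 7.01], [0.0, -0.0, -0.0]]
```

View pics/s10.png

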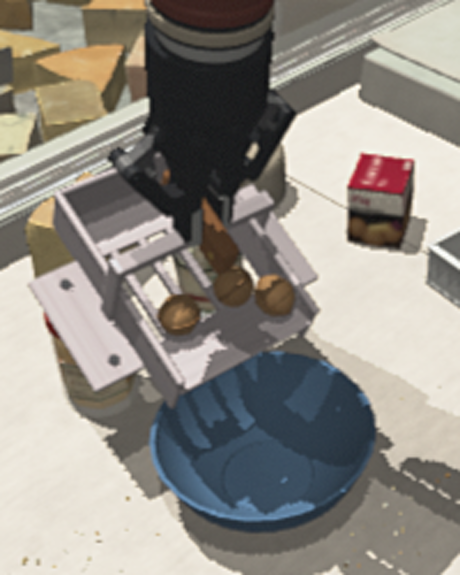

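The lip is above the bowl's rear half with all three walnuts near it. Tipping now.

servo_tool:
  delta_pos:
    - [0.001, 0.001, -0.002]
    - [0.001, 0.001, -0.002]
    - [0.001, 0.001, -0.002]
    - [0.001, 0.001, -0.002]
    - [0, 0, 0]
  dr:
    - [0, 0, 6]
    - [0, 0, 7]
    - [0, 0, 7]
    - [0, 0, 7]
    - [0, 0, 0]
  grip: [0, 0, 0, 0, 0]

```text
t: 10.62
tool_pos: [0.6224, 0.1379, 0.2184]
tool_rot: [0.808, 1.813, -1.905]
contact_force: [0.1, 0.1, -5.0]
opening: 0.0138
```

```bash
python3 -c "
from h import *
plan([.618,.14,.207],pose(dip=42),5,.03,8)
snap('s11',(150,130,200,250),s=2.3)
"
```

```text
pos [0.6224 0.1379 0.2184] err [-0.0044  0.0021 -0.0114] t 10.62 F [ 0.1  0.1 -5. ] op 0.0138
delta_pos [[0.0109, 0.0057, -0.0014], [0.0, 0.0, 0.0], [0.0, 0.0, 0.0], [0.0, 0.0, 0.0], [0.0, 0.0, 0.0]]
dr [[-0.49, -0.73, 2.02], [0.0, -0.0, -0.0], [0.0, 0.0, -0.0], [0.0, -0.0, 0.0], [0.0, -0.0, -0.0]]
```

View pics/s11.png

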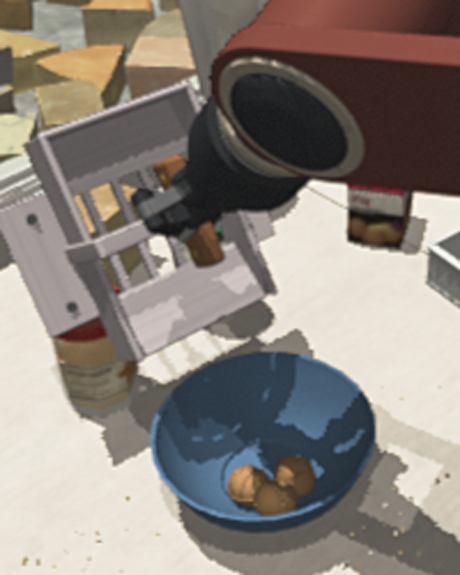

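All three walnuts are in the bowl (s11 (245,483), (275,497), (295,475)) and the sieve is empty. I'll raise and level.

```bash
python3 -c "
from h import *
plan([.6,.12,.285],pose(dip=0),6,.02,8)
"
```

```text
pos [0.6239 0.1379 0.2204] err [-0.0239 -0.0179  0.0646] t 10.68 F [ 0.5 -0.1 -3. ] op 0.0138
delta_pos [[-0.0043, -0.0105, 0.0035], [-0.003, -0.0109, 0.0035], [-0.0017, -0.0112, 0.0035], [-0.0004, -0.0113, 0.0035], [0.001, -0.0113, 0.0035], [0.0023, -0.0111, 0.0035]]
dr [[-0.03, -0.15, -6.69], [-0.03, -0.15, -6.69], [-0.03, -0.15, -6.69], [-0.03, -0.15, -6.69], [-0.03, -0.15, -6.69], [-0.03, -0.15, -6.69]]
```

servo_tool:
  delta_pos:
    - [-0.009, -0.018, 0.002]
    - [-0.003, -0.014, 0.003]
    - [-0.002, -0.012, 0.004]
    - [0, -0.011, 0.004]
    - [0.001, -0.011, 0.004]
  dr:
    - [0, -0.1, -6]
    - [0, -0.1, -7]
    - [0, -0.1, -7]
    - [0, -0.1, -7]
    - [0, -0.1, -7]
  grip: [0, 0, 0, 0, 0]

```text
t: 11.3
tool_pos: [0.6043, 0.1224, 0.2971]
tool_rot: [-0.241, -2.193, 2.195]
contact_force: [0.8, -0.5, -4.4]
opening: 0.014
```

```bash
python3 -c "
from h import *
plan([.514,-.199,.285],pose(dip=0),10,.04,8)
"
```

```text
pos [0.6043 0.1224 0.2971] err [-0.0903 -0.3214 -0.0121] t 11.3 F [ 0.8 -0.5 -4.4] op 0.014
delta_pos [[0.0054, 0.0007, 0.0367], [0.0054, 0.0008, 0.0367], [0.0054, 0.0008, 0.0367], [0.0054, 0.0009, 0.0367], [0.0054, 0.001, 0.0367], [0.0054, 0.0011, 0.0367], [0.0055, 0.0011, 0.0367], [0.0055, 0.0012, 0.0367], [0.0055, 0.0013, 0.0367], [0.0, 0.0, 0.0]]
dr [[0.03, -0.03, -0.57], [0.03, -0.03, -0.57], [0.03, -0.03, -0.57], [0.03, -0.03, -0.57], [0.03, -0.03, -0.57], [0.03, -0.03, -0.57], [0.03, -0.03, -0.57], [0.03, -0.03, -0.57], [0.03, -0.03, -0.57], [-0.0, -0.0, -0.0]]
```

servo_tool:
  delta_pos:
    - [0.005, 0.001, 0.03]
    - [0.005, 0.001, 0.037]
    - [0.005, 0.001, 0.037]
    - [0.005, 0.001, 0.037]
    - [0.005, 0.001, 0.037]
  dr:
    - [0, 0, -1]
    - [0, 0, -1]
    - [0, 0, -1]
    - [0, 0, -1]
    - [0, 0, -0.6]
  grip: [0, 0, 0, 0, 0]

```text
t: 11.92
tool_pos: [0.5668, -0.0578, 0.3046]
tool_rot: [-0.162, -2.178, 2.158]
contact_force: [0.9, -0.0, -3.5]
opening: 0.0137
```

```bash
python3 -c "
from h import *
plan([.514,-.199,.255],pose(dip=0),6,.04,8)
"
```

```text
pos [ 0.5668 -0.0578  0.3046] err [-0.0528 -0.1412 -0.0496] t 11.93 F [ 0.9 -0.  -3.5] op 0.0137
delta_pos [[0.009, 0.0118, 0.0368], [0.0089, 0.012, 0.0368], [0.0088, 0.0121, 0.0367], [0.0088, 0.0123, 0.0367], [0.0, 0.0, 0.0], [0.0, 0.0, 0.0]]
dr [[0.16, 0.01, -0.34], [0.16, 0.01, -0.34], [0.16, 0.01, -0.34], [0.16, 0.01, -0.34], [0.0, 0.0, -0.0], [-0.0, -0.0, -0.0]]
```

servo_tool:
  delta_pos:
    - [0.009, 0.01, 0.036]
    - [0.009, 0.012, 0.035]
    - [0.009, 0.012, 0.032]
    - [0.008, 0.012, 0.022]
    - [0, 0, 0]
  dr:
    - [0.2, 0, -0.4]
    - [0.2, 0, -0.4]
    - [0.2, 0, -0.3]
    - [0.1, 0, -0.3]
    - [0, 0, 0]
  grip: [0, 0, 0, 0, 0]

```text
t: 12.55
tool_pos: [0.5227, -0.1898, 0.2698]
tool_rot: [-0.157, -2.159, 2.167]
contact_force: [0.6, 0.1, -4.7]
opening: 0.014
```

```bash
python3 -c "
from h import *
plan(G+[0,0,.03],pose(dip=0),6,.025,8)
"
```

```text
pos [ 0.5227 -0.1898  0.2698] err [-0.0088 -0.0092 -0.0895] t 12.55 F [ 0.6  0.1 -4.7] op 0.014
delta_pos [[0.0023, 0.0223, 0.0025], [0.0022, 0.0223, 0.0025], [0.0021, 0.0223, 0.0025], [0.002, 0.0224, 0.0026], [0.0, 0.0, 0.0], [0.0, 0.0, 0.0]]
dr [[-0.03, -0.03, -0.24], [-0.03, -0.03, -0.24], [-0.03, -0.03, -0.24], [-0.03, -0.03, -0.24], [-0.0, -0.0, 0.0], [-0.0, -0.0, -0.0]]
```

servo_tool:
  delta_pos:
    - [0.002, 0.022, 0.001]
    - [0.002, 0.022, 0.001]
    - [0.002, 0.022, 0.001]
    - [0.002, 0.02, 0.001]
    - [0, 0, 0]
  dr:
    - [0, 0, -0.2]
    - [0, 0, -0.2]
    - [0, 0, -0.2]
    - [0, 0, -0.2]
    - [0, 0, 0]
  grip: [0, 0, 0, 0, 0]

```text
t: 13.18
tool_pos: [0.5165, -0.1918, 0.1788]
tool_rot: [-0.138, -2.158, 2.159]
contact_force: [0.1, -0.9, -3.9]
opening: 0.0138
```

servo_tool:
  delta_pos:
    - [0, 0, 0]
  dr:
    - [0, 0, 0]
  grip: [0]

```text
t: 13.3
tool_pos: [0.5168, -0.1918, 0.179]
tool_rot: [-0.138, -2.158, 2.16]
contact_force: [0.5, -0.2, -2.7]
opening: 0.0137
```

```bash
python3 -c "
from h import *
plan(G+[0,0,.01],pose(dip=0),2,.025,8)
snap('s12');snap('t12',(340,210,160,160),'top',3.7)
"
```

```text
pos [ 0.5168 -0.1918  0.179 ] err [-0.0029 -0.0072 -0.0187] t 13.3 F [ 0.5 -0.2 -2.7] op 0.0137
delta_pos [[0.0021, 0.0187, 0.0075], [0.0, 0.0, 0.0]]
dr [[-0.03, 0.06, -0.2], [0.0, -0.0, -0.0]]
```

View pics/s12.png

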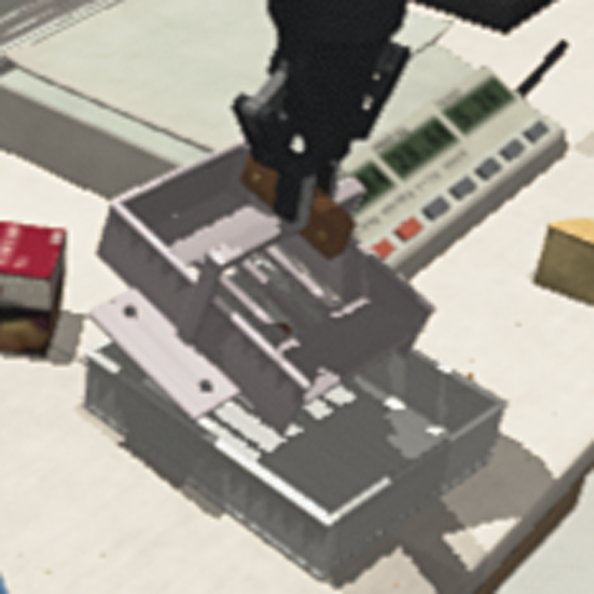

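View pics/t12.png

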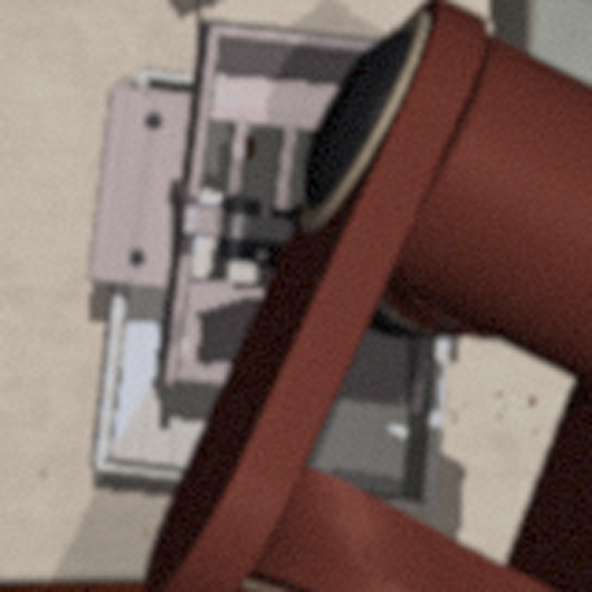

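The sieve now looks pitched lip-down in the grip: its side wall runs (108,205)→(305,400), steeper than in s4. It slipped while being shaken, so I'll fit its pose before setting it down.

```bash
cat > fit.py <<'E'
from h import *
from scipy.optimize import least_squares
# holes in sieve coords
c=np.array([.513,-.2]);a=np.radians(-7.2);Rm=np.array([[np.cos(a),-np.sin(a)],[np.sin(a),np.cos(a)]])
H=[]
for u in((152,188),(139,324),(455,225),(442,361)):
    p=back('top',np.array(u)/3.7+[340,210],.055)[:2]; H.append(Rm.T@(p-c))
H=np.array(H)
def fit(obs,x0,seq='zyx'):
    def T(x,l):return x[:3]+R.from_euler('ZYX',x[3:],degrees=True).apply(l)
    def g(x):return np.concatenate([proj(cm,T(x,l))-uv for cm,uv,l in obs])
    r=least_squares(g,x0,x_scale=[.01,.01,.01,1,1,1],loss='soft_l1')
    print('pos',r.x[:3].round(4),'yaw,pitch,roll',r.x[3:].round(1));print(g(r.x).reshape(-1,2).round(1).tolist());return r.x
E
python3 - <<'E'
from fit import *
print(H.round(4))
t=lambda u:np.array(u)/3.7+[340,210]
s=lambda u:np.array(u)/3.3+[310,130]
P=lambda x,y,z:np.array([x,y,z])
h0,h1=[*H[0],.005],[*H[1],.005]
# validate on s3 (seated)
ob=[('scene',s((167,381)),h0),('scene',s((249,438)),h1),('scene',s((137,283)),P(.087,.061,.046)),('top',t((152,188)),h0),('top',t((139,324)),h1),('top',t((112,155)),P(.05,.1,.005)),('top',t((95,345)),P(-.05,.1,.005)),('top',t((208,83)),P(.087,.061,.046))]
fit(ob,[.513,-.2,.05,-7,0,0])
ob=[('scene',s((130,311)),h0),('scene',s((207,386)),h1),('scene',s((108,205)),P(.087,.061,.046)),('top',t((153,120)),h0),('top',t((137,258)),h1),('top',t((112,87)),P(.05,.1,.005)),('top',t((92,280)),P(-.05,.1,.005)),('top',t((205,22)),P(.087,.061,.046))]
fit(ob,[.513,-.2,.08,-7,0,0])
E
```

```text
[[ 0.0352  0.078 ]
 [-0.0353  0.0776]
 [ 0.0344 -0.0787]
 [-0.0357 -0.0776]]
pos [ 0.5135 -0.2     0.0459] yaw,pitch,roll [-6.9 -0.5  2.7]
[[-0.4, 0.2], [-0.0, 0.1], [-0.7, -0.3], [0.0, -0.0], [0.2, 0.0], [0.3, -0.0], [-0.4, 0.7], [0.4, 0.0]]
pos [ 0.546  -0.1975  0.0865] yaw,pitch,roll [ -6.4 -14.2  -3. ]
[[-0.3, 0.2], [0.0, -0.1], [-0.5, -0.2], [0.1, -0.1], [0.4, 0.0], [0.1, -0.4], [-0.3, 0.4], [0.2, 0.7]]
```

The fit shows the sieve dipped about 14° in the grip (the seated check gives −0.5°). I'll tilt the tool back 14° to level it, then refit.

servo_tool:
  delta_pos:
    - [0, -0.003, 0]
    - [0, -0.003, 0]
    - [0, 0, 0]
    - [0, 0, 0]
    - [0, 0, 0]
  dr:
    - [0, 0, -5]
    - [0, 0, -5]
    - [0, 0, -4]
    - [0, 0, 0]
    - [0, 0, 0]
  grip: [0, 0, 0, 0, 0]
  grip_force: 120

```text
t: 14.02
tool_pos: [0.5205, -0.1933, 0.1912]
tool_rot: [0.112, -2.051, 2.03]
contact_force: [0.6, -0.2, -3.7]
opening: 0.0134
```

```bash
python3 -c "
from h import *
plan(G+[0,0,.03],pose(dip=-14),2,.025,8)
snap('s13');snap('t13',(340,210,160,160),'top',3.7)
"
```

```text
pos [ 0.5205 -0.1933  0.1912] err [-0.0066 -0.0057 -0.0109] t 14.03 F [ 0.6 -0.2 -3.7] op 0.0134
delta_pos [[0.0032, 0.0119, 0.0064], [0.0, 0.0, 0.0]]
dr [[-0.25, -0.01, -0.59], [-0.0, 0.0, -0.0]]
```

View pics/s13.png

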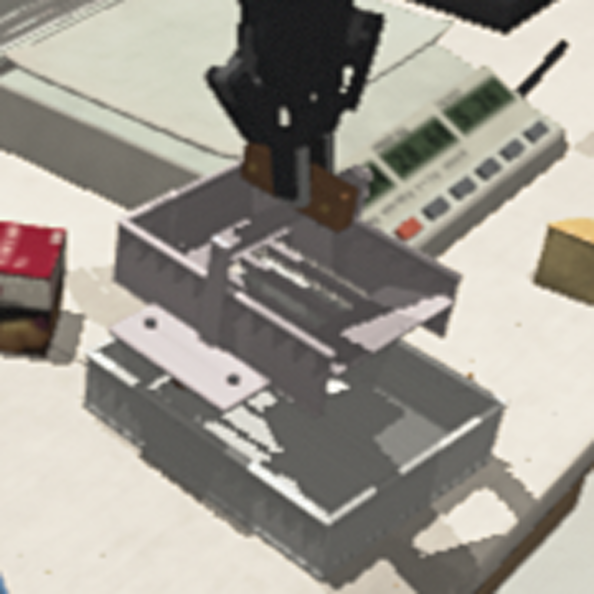

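View pics/t13.png

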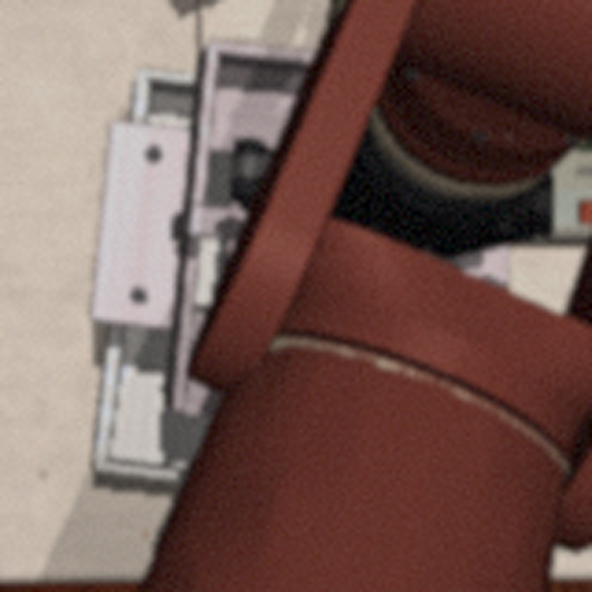

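```bash
python3 - <<'E'
from fit import *
t=lambda u:np.array(u)/3.7+[340,210]
s=lambda u:np.array(u)/3.3+[310,130]
P=lambda x,y,z:np.array([x,y,z])
h0,h1=[*H[0],.005],[*H[1],.005]
ob=[('scene',s((151,323)),h0),('scene',s((233,379)),h1),('scene',s((118,221)),P(.087,.061,.046)),('scene',s((458,276)),P(-.087,-.061,.046)),('top',t((153,154)),h0),('top',t((138,295)),h1),('top',t((111,122)),P(.05,.1,.005)),('top',t((94,318)),P(-.05,.1,.005)),('top',t((208,47)),P(.087,.061,.046))]
fit(ob,[.513,-.2,.08,-7,0,0])
s3=[('scene',s((167,381)),h0),('scene',s((249,438)),h1),('scene',s((137,283)),P(.087,.061,.046)),('scene',s((470,333)),P(-.087,-.061,.046)),('top',t((152,188)),h0),('top',t((139,324)),h1),('top',t((112,155)),P(.05,.1,.005)),('top',t((95,345)),P(-.05,.1,.005)),('top',t((208,83)),P(.087,.061,.046))]
fit(s3,[.513,-.2,.05,-7,0,0])
E
```

```text
pos [ 0.5273 -0.1963  0.0914] yaw,pitch,roll [-6.6 -1.5 -0.6]
[[-0.4, -0.0], [0.4, 0.3], [-0.6, -0.0], [1.1, 0.2], [-0.1, -0.1], [0.6, 0.2], [0.1, -0.6], [-0.6, 0.7], [0.0, -1.2]]
pos [ 0.5127 -0.2005  0.0503] yaw,pitch,roll [-7.4  0.6 -0.3]
[[-0.2, 0.2], [0.0, -0.3], [-1.3, -0.1], [0.4, 0.4], [0.3, 0.0], [0.2, 0.0], [0.5, 0.0], [-0.5, 0.6], [-0.2, -0.3]]
```

Nearly level now: 1.5–2° of dip left, 11 mm too far in +x and 4 mm in +y. I'll trim and go down in stages.

```bash
python3 -c "
from h import *
p=ctrl.get_obs()['tool_pos']
plan(p+[-.011,-.004,-.030],pose(yaw=-7.7,dip=-15.3),3,.015,8)
"
```

```text
pos [ 0.5201 -0.1932  0.191 ] err [-0.011 -0.004 -0.03 ] t 14.12 F [-0.5  0.3 -4. ] op 0.0135
delta_pos [[0.001, 0.0105, 0.0017], [0.0009, 0.0105, 0.0018], [0.0008, 0.0106, 0.0018]]
dr [[-0.12, 0.15, -0.62], [-0.12, 0.15, -0.62], [-0.12, 0.15, -0.62]]
```

servo_tool:
  delta_pos:
    - [0.001, 0.01, 0.002]
    - [0.001, 0.01, 0.002]
    - [0.001, 0.009, 0.002]
    - [0, 0, 0]
    - [0, 0, 0]
  dr:
    - [-0.1, 0.2, -0.6]
    - [-0.1, 0.2, -0.6]
    - [-0.1, 0.1, -0.6]
    - [0, 0, 0]
    - [0, 0, 0]
  grip: [0, 0, 0, 0, 0]

```text
t: 14.75
tool_pos: [0.5075, -0.1982, 0.1609]
tool_rot: [0.135, -2.035, 1.999]
contact_force: [0.3, 0.0, -3.2]
opening: 0.0135
```

```bash
python3 -c "
from h import *
plan(np.array([.5091,-.1972,.149]),pose(yaw=-7.7,dip=-15.3),3,.015,8)
snap('s14');snap('t14',(340,210,160,160),'top',3.7)
"
```

```text
pos [ 0.5075 -0.1982  0.1609] err [ 0.0016  0.001  -0.0119] t 14.75 F [ 0.3  0.  -3.2] op 0.0135
delta_pos [[-0.0046, 0.011, -0.0012], [0.0, 0.0, 0.0], [0.0, 0.0, 0.0]]
dr [[-0.0, -0.11, 0.1], [-0.0, -0.0, -0.0], [-0.0, -0.0, -0.0]]
```

View pics/s14.png

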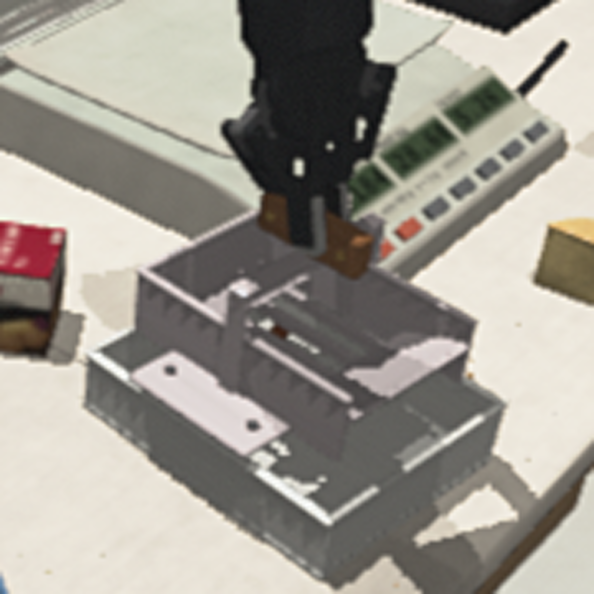

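View pics/t14.png

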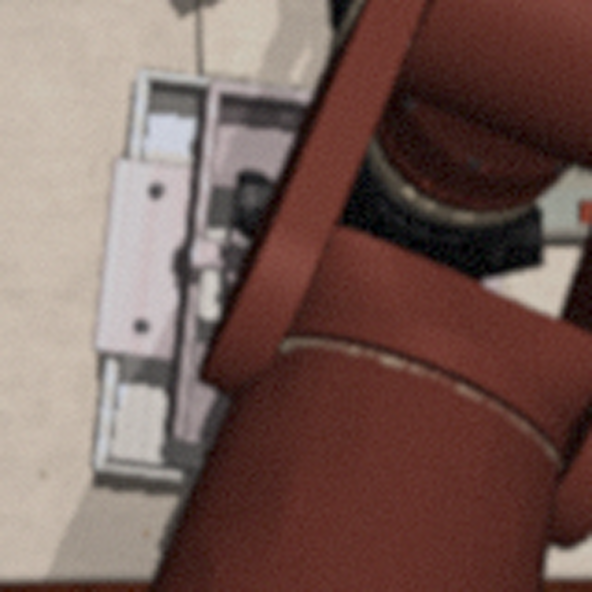

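```bash
python3 - <<'E'
from fit import *
t=lambda u:np.array(u)/3.7+[340,210]
s=lambda u:np.array(u)/3.3+[310,130]
P=lambda x,y,z:np.array([x,y,z])
h0,h1=[*H[0],.005],[*H[1],.005]
ob=[('scene',s((170,370)),h0),('scene',s((252,426)),h1),('scene',s((138,270)),P(.087,.061,.046)),('scene',s((474,322)),P(-.087,-.061,.046)),('top',t((156,190)),h0),('top',t((140,327)),h1),('top',t((115,157)),P(.05,.1,.005)),('top',t((96,352)),P(-.05,.1,.005)),('top',t((211,84)),P(.087,.061,.046))]
fit(ob,[.513,-.2,.08,-7,0,0])
E
```

```text
pos [ 0.5109 -0.2003  0.0604] yaw,pitch,roll [-7.3  0.4 -0. ]
[[-0.1, 0.0], [0.4, -0.1], [-0.6, 0.1], [1.0, 0.3], [-0.2, -0.0], [0.5, 0.1], [0.1, -0.1], [-0.3, -0.2], [-0.2, -0.4]]
```

Level, square and within 2 mm of the original spot, about 10 mm above the rims. Lowering until contact.

servo_tool:
  delta_pos:
    - [-0.004, 0.006, 0]
    - [0, 0, 0]
  dr:
    - [0, 0, 0]
    - [0, 0, 0]
  grip: [0, 0]

```text
t: 15.1
tool_pos: [0.5103, -0.1985, 0.1542]
tool_rot: [0.134, -2.036, 2.0]
contact_force: [0.3, -0.0, -4.1]
opening: 0.0134
```

```bash
python3 -c "
from h import *
plan(np.array([.5095,-.1979,.1505]),pose(yaw=-7.6,dip=-15.3),3,.015,8)
"
```

```text
pos [ 0.5103 -0.1985  0.1542] err [-0.0008  0.0006 -0.0037] t 15.1 F [ 0.3 -0.  -4.1] op 0.0134
delta_pos [[-0.0001, 0.0038, -0.0005], [0.0, 0.0, 0.0], [0.0, 0.0, 0.0]]
dr [[0.0, -0.2, 0.03], [-0.0, -0.0, -0.0], [-0.0, -0.0, -0.0]]
```

servo_tool:
  delta_pos:
    - [-0.0005, 0.0025, 0]
    - [0, 0.0005, 0]
  dr:
    - [0, 0, 0]
    - [0, 0, 0]
  grip: [0, 0]

```text
t: 15.35
tool_pos: [0.5102, -0.1985, 0.1512]
tool_rot: [0.134, -2.036, 2.001]
contact_force: [0.4, 0.3, -3.5]
opening: 0.0131
```

servo_tool:
  delta_pos:
    - [0, 0.001, 0]
    - [0, 0, 0]
  dr:
    - [0, 0, 0]
    - [0, 0, 0]
  grip: [0, 0]

```text
t: 15.6
tool_pos: [0.5103, -0.1987, 0.1511]
tool_rot: [0.133, -2.036, 2.002]
contact_force: [-0.4, -0.9, -4.3]
opening: 0.0133
```

servo_tool:
  delta_pos:
    - [-0.0005, 0.0015, 0]
    - [0, 0, 0]
  dr:
    - [0, 0, 0]
    - [0, 0, 0]
  grip: [0, 0]

```text
t: 15.85
tool_pos: [0.5104, -0.1988, 0.151]
tool_rot: [0.133, -2.035, 2.002]
contact_force: [0.4, 0.7, -3.3]
opening: 0.0137
```

servo_tool:
  delta_pos:
    - [-0.0005, 0.0015, 0]
    - [0, 0, 0]
  dr:
    - [0, 0, 0]
    - [0, 0, 0]
  grip: [0, 0]

```text
t: 16.1
tool_pos: [0.5105, -0.1988, 0.151]
tool_rot: [0.134, -2.035, 2.002]
contact_force: [-0.1, 0.1, -1.8]
opening: 0.0136
```

servo_tool:
  delta_pos:
    - [-0.001, 0.003, 0]
    - [0, 0, 0]
  dr:
    - [0, 0, 0]
    - [0, 0, 0]
  grip: [0, 0]

```text
t: 16.35
tool_pos: [0.5109, -0.1989, 0.1511]
tool_rot: [0.134, -2.034, 2.001]
contact_force: [0.8, 0.3, -4.2]
opening: 0.0136
```

```bash
python3 -c "
from h import *
snap('s15');snap('t15',(340,210,160,160),'top',3.7)
"
```

```text
(no output)
```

View pics/s15.png

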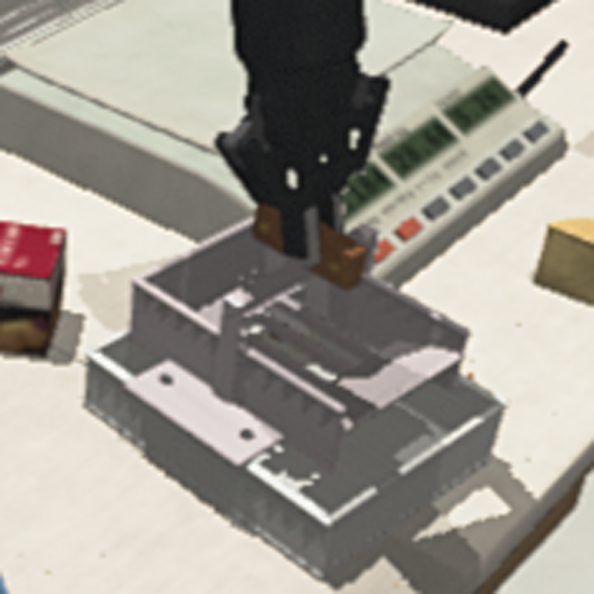

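View pics/t15.png

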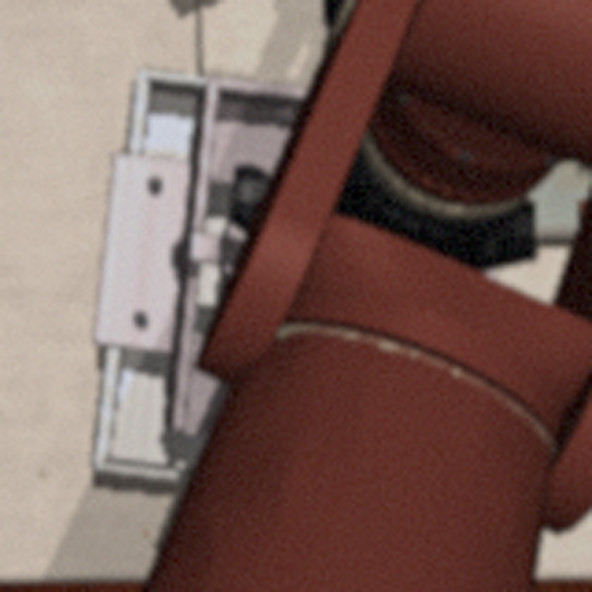

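servo_tool:
  delta_pos:
    - [0, 0.006, 0]
  dr:
    - [0, 0, 0]
  grip: [0]

```text
t: 16.58
tool_pos: [0.51, -0.199, 0.1504]
tool_rot: [0.134, -2.034, 2.001]
contact_force: [-8.6, 8.9, 37.5]
opening: 0.0135
```

```bash
python3 -c "
from h import *
for k in range(1):
  o=ctrl.get_obs();print(o['tool_pos'],o['contact_force'],o['wrist_torque'],o['effort'].round(1))
"
```

```text
[ 0.51002065 -0.19896342  0.15038135] [-8.63982947  8.94647219 37.45686458] [ 1.47935238  2.33673331 -0.21730193] [ -2.2 -19.3 -21.   -0.6  -4.2   0.1]
```

37 N upward: it's seated. Relax, then release.

servo_tool:
  delta_pos:
    - [0, 0, 0]
    - [0, 0, 0]
  dr:
    - [0, 0, 0]
    - [0, 0, 0]
  grip: [0, 0]
  grip_force: 20

```text
t: 16.82
tool_pos: [0.5108, -0.1994, 0.1508]
tool_rot: [0.131, -2.034, 2.004]
contact_force: [-0.5, -0.1, -1.1]
opening: 0.0139
```

servo_tool:
  delta_pos:
    - [0, 0, 0]
    - [0, 0, 0]
    - [0, 0, 0]
    - [0, 0, 0]
    - [0, 0, 0]
  dr:
    - [0, 0, 0]
    - [0, 0, 0]
    - [0, 0, 0]
    - [0, 0, 0]
    - [0, 0, 0]
  grip: [0.25, 0.35, 0.5, 0.6, 0.6]

```text
t: 17.45
tool_pos: [0.5104, -0.1994, 0.1492]
tool_rot: [0.133, -2.033, 2.003]
contact_force: [0.5, 0.3, 0.0]
opening: 0.0515
```

```bash
python3 -c "
from h import *
plan(np.array([.51,-.199,.25]),pose(dip=-15),1,.05)
snap('s16')
"
```

```text
pos [ 0.5104 -0.1994  0.1492] err [-0.0004  0.0004  0.1008] t 17.45 F [0.5 0.3 0. ] op 0.0515
delta_pos [[0.009, -0.0324, -0.0]]
dr [[-0.0, -0.21, 0.09]]
```

View pics/s16.png

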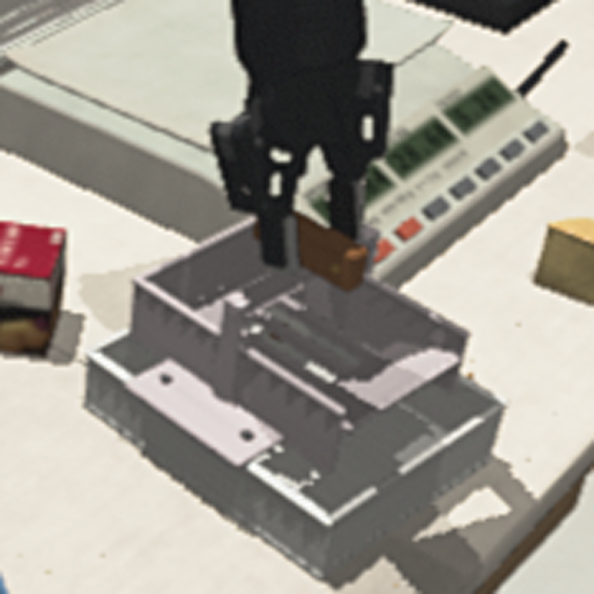

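The fingers are clear of the bar on both sides and the sieve stays seated. I'll retreat up, then away to the right.

servo_tool:
  delta_pos:
    - [0.003, -0.01, 0]
    - [0.005, -0.025, 0]
    - [0.009, -0.033, 0]
    - [0.009, -0.033, 0]
    - [0.009, -0.033, 0]
  dr:
    - [0, 0, 0]
    - [0, 0, 0]
    - [0, 0, 0]
    - [0, 0, 0]
    - [0, 0, 0]
  grip: [0.6, 0.6, 0.6, 0.6, 0.6]

```text
t: 18.12
tool_pos: [0.5107, -0.1985, 0.2912]
tool_rot: [0.138, -2.033, 1.998]
contact_force: [-0.4, -0.2, -1.1]
opening: 0.0514
```

servo_tool:
  delta_pos:
    - [0, 0, 0.04]
    - [0, 0, 0.055]
    - [0.01, 0, 0.055]
    - [0.01, 0, 0.055]
    - [0.01, 0, 0.05]
  dr:
    - [0, 0, 0]
    - [0, 0, 3]
    - [0, 0, 4]
    - [0, 0, 4]
    - [0, 0, 4]
  grip: [0.6, 0.6, 0.6, 0.6, 0.6]

```text
t: 18.75
tool_pos: [0.45, -0.4524, 0.3073]
tool_rot: [-0.15, -2.15, 2.171]
contact_force: [-0.4, -0.6, 0.4]
opening: 0.0511
```

servo_tool:
  delta_pos:
    - [0, 0, 0.05]
    - [0, 0, 0.05]
    - [0, 0, 0.03]
    - [0, 0, 0]
    - [0, 0, 0]
  dr:
    - [0, 0, 0]
    - [0, 0, 0]
    - [0, 0, 0]
    - [0, 0, 0]
    - [0, 0, 0]
  grip: [0.6, 0.6, 0.6, 0.6, 0.6]

```text
t: 19.38
tool_pos: [0.4288, -0.5884, 0.3135]
tool_rot: [-0.16, -2.145, 2.173]
contact_force: [-0.5, 0.5, -0.0]
opening: 0.0514
```

```bash
python3 -c "
from h import *
for n in('scene','top'):cv2.imwrite(f'pics/{n}17.png',ctrl.get_image(n)[:,:,::-1])
snap('t17',(340,210,160,160),'top',3.7)
print(ctrl.get_obs()['tool_pos'],ctrl.get_obs()['t'])
"
```

```text
[ 0.42917612 -0.58779771  0.31350431] 19.525
```

View pics/t17.png

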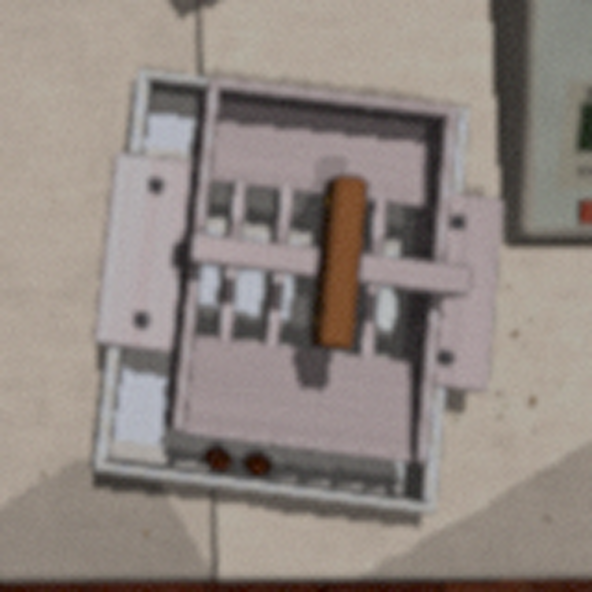

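View pics/scene17.png

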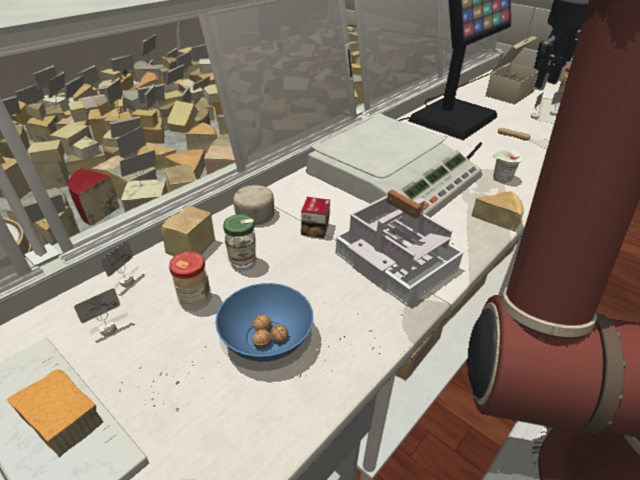

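View pics/top17.png

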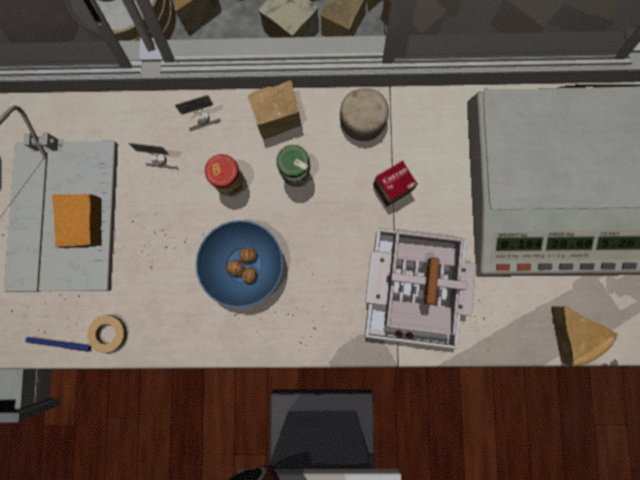

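The sieve is back within about 2 mm of its original outline (t17 corners against topz) and empty. The walnuts are in the bowl at top (236,269), (248,255) and (250,276), and the tray, bowl, jars and box are at the same pixels as before. Handing in.

```bash
python3 -c "
from station import ctrl
print(ctrl.finish_job())"
```

```text
the job is handed in; nothing more can be done
None
```

The job is done and handed in at about 19.5 s of the 67 s allowed. I shook the sieve over the tray, tipped the walnuts into the bowl, set the sieve back on the tray and moved the arm away.

- **Hazelnuts:** with the sieve away at the bowl, the top camera showed all five in the tray. In the last pictures two are visible by the front wall. The other three lay at the rear, where the seated sieve now hides them, so I did not see them again.
- **Walnuts:** all three are in the blue bowl.
- **Sieve:** it slipped about 14° lip-down in the grip, so I tilted the tool back to set it down level. The pose fit about 10 mm above the rims showed it within 0.5° of level. After release its outline matched the first picture within about 2 mm, and it is empty.
- **Bystanders:** the tray, bowl, jars and box appear in the same places as at the start.
- **Forces:** setting the sieve down peaked at about 37 N on the wrist. That came from pressing the seated sieve onto the tray rims. My first small downward steps had shown no force rise.
- **Shake height:** the sieve sagged about 20 mm during the first shake. I saw no sign that it touched or moved the tray.

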